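Cull the faulty pillars, pack the fixture kit and hang up its mallet

TASK

Put the fixture kit back in order. First pick every short or bent pillar out of the batch on the bench and put it in the red reject bin, then lay all the straight full-length pillars flat on the floor of the blue kit tray, none on top of another; last, hang the mallet in its stand, handle down through the brass ring until the head rests on the ring. Leave the bottles and jar behind where they stand.

Things in the scene. Friction and masses are not known exactly. Their poses are not given: they have to be found in the camera images.
- full_0: good pillar: straight, full length, 90 mm long, 22 x 22 mm square; lies on the bench, any square side may be underneath later. Origin: its centre, 11 mm from each side face; x along its length, z up at the start. Bare aluminium, 110 g
- full_1: good pillar: straight, full length, 90 mm long, 22 x 22 mm square; lies on the bench, any square side may be underneath later. Origin: its centre, 11 mm from each side face; x along its length, z up at the start. Bare aluminium, 110 g
- full_2: good pillar: straight, full length, 90 mm long, 22 x 22 mm square; lies on the bench, any square side may be underneath later. Origin: its centre, 11 mm from each side face; x along its length, z up at the start. Bare aluminium, 110 g
- full_3: good pillar: straight, full length, 90 mm long, 22 x 22 mm square; lies on the bench, any square side may be underneath later. Origin: its centre, 11 mm from each side face; x along its length, z up at the start. Bare aluminium, 110 g
- short_0: faulty pillar: too short, 55 mm long, 22 x 22 mm square; lies on the bench, any square side may be underneath later. Origin: its centre, 11 mm from each side face; x along its length, z up at the start. Bare aluminium, 70 g
- short_1: faulty pillar: too short, 55 mm long, 22 x 22 mm square; lies on the bench, any square side may be underneath later. Origin: its centre, 11 mm from each side face; x along its length, z up at the start. Bare aluminium, 70 g
- bent_0: faulty pillar: bent by 30 degrees at its middle, two legs each 45 mm long, 22 x 22 mm square. Origin: at the elbow, mid-thickness (11 mm above its underside), z up at the start; seen along z (x right, y up) a shallow V open to +y: the legs run from the elbow at +15 degrees and at 165 degrees from x, so a leg's middle is 22 mm along (cos 15, sin 15) or (-cos 15, sin 15). Bare aluminium, 110 g
- tray: blue open kit tray, fixed: outside 234 (x) x 125 (y) x 25 mm high, walls 5 mm, floor 5 mm thick (inside 224 x 115 mm). Origin: centre of the underside, on the bench
- bin: red open reject bin, fixed: outside 190 (x) x 130 (y) x 35 mm high, walls 5 mm, floor 5 mm thick (inside 180 x 120 mm). Origin: centre of the underside, on the bench
- stand: fixed ring stand: brass ring (hole 26 mm, outside 36 mm, 14 mm tall, its top at 130 mm above the bench) held by a 14 mm wide arm from a 14 mm post 60 mm from the ring axis along +x of the stand; nothing rises above the ring's top. Base plate 6 mm thick under the ring. Origin: on the bench under the ring's axis, z up
- ring_top (a point): centre of the top opening of the ring, 130 mm above the bench
- rest: fixed grey sloping rest for the mallet: a trough 26 mm wide that leans 35 degrees from vertical, its upper end towards -x of the rest, ending 5 mm below the mallet's head; a toe plate carries the foot. Origin: on the bench under the foot of the handle
- mallet: small mallet, 160 g: round handle 16 mm across and 95 mm long, and an orange and black cylindrical head 30 mm across and 50 mm long with flat ends, set crosswise. It starts in the rest, leaning 35 degrees from vertical, head up and towards the robot. Origin: foot of the handle; z from the foot up to the head; y along the head. Centre of mass about 72 mm up from the foot
- mallet_head (a point): centre of the mallet's head, 110 mm from the foot
- mallet_foot (a point): free end of the mallet's handle
- mallet_neck (a point): on the handle's axis where the head's underside meets it, 95 mm from the foot
- white_bottle: white bottle with a red cap, 55 mm across, 111 mm high, loose, standing at the back of the bench; leave alone. Origin: centre of the underside
- amber_mid: brown bottle with a white cap, 63 mm across, 126 mm high, loose, standing at the back of the bench; leave alone. Origin: centre of the underside
- jar_blue: blue jar, 49 mm across, 63 mm high, loose, standing at the back of the bench; leave alone. Origin: centre of the underside
Things that resemble listed ones, but are neither listed nor needed, are in the scene too. What is shaped like the short_0 but pink or purple is not meant.

How it is judged:
On the way, in this order (a step that is already met when the one before it is completed fails the run):
1. every short or bent pillar is in the red bin (x of short_0 in the frame of bin between -0.09 and 0.09 m and y of short_0 in the frame of bin between -0.06 and 0.06 m and z of each of short_0, short_1, bent_0 in the frame of bin below 0.045 m and linear speed of each of short_0, short_1, bent_0 below 0.03 m/s and x of short_1 in the frame of bin between -0.09 and 0.09 m and y of short_1 in the frame of bin between -0.06 and 0.06 m and x of bent_0 in the frame of bin between -0.09 and 0.09 m and y of bent_0 in the frame of bin between -0.06 and 0.06 m), for 0.2 s.
2. every full-length straight pillar lies flat in the blue tray (x of full_0 in the frame of tray between -0.112 and 0.112 m and y of full_0 in the frame of tray between -0.0575 and 0.0575 m and z of each of full_0, full_1, full_2, full_3 in the frame of tray below 0.024 m and linear speed of each of full_0, full_1, full_2, full_3 below 0.03 m/s and x of full_1 in the frame of tray between -0.112 and 0.112 m and y of full_1 in the frame of tray between -0.0575 and 0.0575 m and x of full_2 in the frame of tray between -0.112 and 0.112 m and y of full_2 in the frame of tray between -0.0575 and 0.0575 m and x of full_3 in the frame of tray between -0.112 and 0.112 m and y of full_3 in the frame of tray between -0.0575 and 0.0575 m), for 0.2 s.
3. the mallet hangs in the ring by its head (horizontal distance between mallet_foot and ring_top below 0.03 m and z of mallet_foot in the frame of ring_top below -0.08 m and horizontal distance between mallet_neck and ring_top below 0.012 m and distance between mallet_neck and ring_top below 0.014 m and angle between mallet's own z axis and vertical below 0.25 rad and linear speed of mallet below 0.03 m/s), for 0.2 s.
At the end, for the whole second after the job is handed in: Faulty pillars: centres within the bin walls, under 45 mm above the bench. Good ones: centres within the tray walls, under 24 mm above the bench. Mallet: foot over 80 mm below the ring top, neck within 14 mm of its centre (12 mm sideways), within 0.25 rad of upright. All at rest (all of step 1 and all of step 2 and all of step 3); the robot touches nothing.
It fails at once if a bottle or the jar at the back is moved by more than 40 mm (distance of any of white_bottle, amber_mid, jar_blue from where it was at the start of the episode above 0.04 m).
Of full_0, full_1, full_2, full_3 only 3 to 4 are there at a start; the rules pass over those that are not, and their reading is None.
Of short_0, short_1, bent_0 only 2 to 3 are there at a start; the rules pass over those that are not, and their reading is None.
At some moment in a run one of full_0, full_1, full_2, full_3, short_0, short_1, bent_0 may be knocked a few centimetres aside while the robot is not near it.
It also fails if it takes over 200 s, if anything falls off the work surface, if the arm or the gripper's body presses on something with over 40 N, if the wrist force passes 120 N, or if a joint passes its speed limit or range.

ROBOT

A 7-joint arm with a two-finger parallel gripper is mounted at the origin on a cart in front of the work surface, level with it; the furniture and walls round the work are solid. World frame = base frame: x ahead of the robot, y to its left, z up, the work surface at z = 0. Lengths are in m, angles in rad, forces in N, time in s.
With the tool pointing down it reaches from about 0.4 to 0.875 m from the base axis. Payload 19.3 kg.
Tool frame: the origin (TCP) lies midway between the tips of the shut fingers; the grasp point (between the pads) lies 19 mm behind it; z points along the fingers, y is the line along which they close (so a half turn about z gives the same grasp; the last joint's range is limited). The gripper opens to 85 mm and grips with 20 to 120 N. Pads are 22 mm wide; open, the fingers measure 114 mm over their backs; the gripper's body (76 mm by 85 mm) begins 54 mm behind the grasp point. The pads swing forward as they close: fully open they stand 13 mm farther back than shut.
Start: joints at [-1.34, 0.521, -0.036, 1.599, 0.021, 1.021, -0.113], TCP at [0.185, 0.597, 0.231] pointing down, gripper open.
Joint ranges: [-2.91, 2.91], [-0.3, 2.13], [-1.5, 1.42], [0.17, 2.43], [-1.26, 4.41], [0.16, 1.93], [-2.52, 2.52]. Speed limits (rad/s): [1.89, 1.89, 2.39, 2.39, 3.01, 3.01, 3.01].

INTERFACE

Orientations are given as [roll, pitch, yaw] about the fixed x, y, z axes, in that order (R = Rz(yaw) Ry(pitch) Rx(roll)).
In Python, from workcell import telemetry, grab_frame, calibration, bot, outline_of, landmark_of gives the robot as it stands. The module is installed in compiled form; this text tells all that it offers.
- The arm moves only by the shell command python3 -m inch 'ROWS' [FORCE]. ROWS is JSON, a list of rows, each a list of 7 numbers: the shift along the tool's x, y, z in m, then the turn, a rotation vector about the tool's x, y, z in rad, then the closure, from 0 (fully open) to 1 (shut). A call has 1 to 5 rows; each row shifts and turns the commanded pose from where the row before left it, along the tool's axes as they then stand; what a row does not reach is not made up. A row lasts 1/10 s, in which the tool goes at most 50 mm and 8.59 degrees, less where a joint would pass 70% of its speed; a pose out of reach is approached as far as the arm can. A call is refused whole if a number of a shift passes 0.05 or a number of a turn 0.15, either way. A call with a gripper value outside its range is refused whole. The fingers move at their own pace and stop on an object; FORCE is the grip in N (left out, the last holds). Time passes only in rows, so rows that do not move let the fingers close. It gives the time, the measured TCP pose, the force, the opening and the grip force at its end, in the units of the state.
- telemetry.observe(): the state, without advancing time (a new reading comes with each control period).
- grab_frame(name): name is "scene" or "top" or "wrist"; returns the picture (384x512x3 uint8, red, green, blue); there is no depth.
- calibration(name): a dict with "fovy" (degrees; the focal length in pixels is half the picture's height over the tangent of half this angle, whatever the lens; pixels are square), "cx", "cy" (the principal point, pixels), "dist" ([k1, k2, p1, p2, k3] as OpenCV has them; the pictures are not rectified), "pose" (4x4, takes a point from camera to world coordinates). Camera axes: x right, y down, z forward; pixel columns grow to the right and rows downward; lengths in m; the calibration is good to about 2 mm. A picture is of the moment at which its call begins: read the wrist's pose just before it. calibration takes no time and is no camera call; for the wrist camera it gives the pose at the moment of the call.
- bot.job_done(): hands the job in; it is judged then, once.
Trained networks look in the newest picture that a camera, given by its name, has taken for a name from the list of things; names that differ only in an ending like _2 or _b are one class to them, and where a whole thing is asked for, a point or a joint stands for the part that bears it (a point fixed in the world has none). Each returns a list of dicts, best first, with "score" (0 to 1); they miss things now and then, are a little off and sometimes report something else, mostly with a low value. They report only what shows in the picture. A call takes as long as a camera call. They do not tell look-alikes from the thing itself.
- outline_of(label, camera): "region" (384x512 bool, what is visible of it) and "rect" ([left, top, right, bottom] in pixels, round what is visible of it).
- landmark_of(label, camera): "xy" ([column, row] in pixels: a listed point, or the origin of a listed thing).
The state is a dict: "clock": time; "qpos": joint angles; "qd": joint speeds; "joint_efforts": joint torques, N m; "position": TCP position; "tool_rot": TCP orientation; "force": force on the tool from outside, world axes, zero at the start; "moment": the same for the moment, N m; "grip_width": finger opening in m; "finger_force": force on a finger pad.
Only numpy, scipy, OpenCV 4.12 (cv2) and the standard library are available. Lean on these libraries where they do the work, as an engineer would, in place of code of your own. Each camera call takes 0.05 s, during which the arm holds its last target. There are 200 camera calls.

## Working session

There is one attempt and no reset: what is moved stays moved. The work goes in short steps, Python scripts to look and compute and a shell command to move; the robot and the scene stay as the last step left them, time stands still between calls to the robot, and variables do not carry over. Pictures are saved under pics/ and viewed, at most 18 in all, crops included, and the job is handed in when it is done.

```bash
mkdir -p pics; cat > h.py <<'E'
import numpy as np,cv2
from workcell import telemetry,grab_frame,calibration,bot,outline_of,landmark_of
from scipy.spatial.transform import Rotation as Ro
def K(c):
    f=192/np.tan(np.radians(c['fovy'])/2)
    return np.array([[f,0,c['cx']],[0,f,c['cy']],[0,0,1.]])
def px2w(c,uv,z):
    uv=np.array(uv,float).reshape(-1,1,2)
    n=cv2.undistortPoints(uv,K(c),np.array(c['dist'],float)).reshape(-1,2)
    T=np.array(c['pose']);d=np.c_[n,np.ones(len(n))]@T[:3,:3].T;o=T[:3,3]
    return o+d*((z-o[2])/d[:,2])[:,None]
def w2px(c,P):
    T=np.linalg.inv(np.array(c['pose']))
    return cv2.projectPoints(np.array(P,float).reshape(-1,1,3),cv2.Rodrigues(T[:3,:3])[0],T[:3,3],K(c),np.array(c['dist'],float))[0].reshape(-1,2)
def save(n,im): cv2.imwrite('pics/'+n+'.png',im[:,:,::-1])
def st():
    s=telemetry.observe();return {k:np.round(s[k],4).tolist() for k in('clock','position','tool_rot','force','grip_width','finger_force','qpos')}
E
python3 - <<'E'
from h import *
s=st();print(s)
for n in('top','scene'):
    im=grab_frame(n);c=calibration(n);save(n,im);print(n,c['fovy'],np.round(c['pose'],3).tolist(),c['dist'])
    for l in('full_0','short_0','bent_0','tray','bin','stand','ring_top','rest','mallet_head','mallet_foot','mallet_neck','white_bottle','amber_mid','jar_blue'):
        zs={'mallet_head':.1,'mallet_foot':.01,'ring_top':.13,'mallet_neck':.08,'full_0':.011,'short_0':.011,'bent_0':.011}.get(l,0)
        for r in landmark_of(l,n)[:5]:
            print(l,round(r['score'],2),np.round(r['xy']),np.round(px2w(c,r['xy'],zs)[0],3))
E
```

```text
{'clock': 0.0, 'position': [0.1851, 0.5966, 0.2307], 'tool_rot': [-3.1405, 0.0001, 2.8408], 'force': [0.2891, 0.0243, 0.2442], 'grip_width': 0.0856, 'finger_force': 0.0, 'qpos': [-1.3402, 0.522, -0.0363, 1.6, 0.0212, 1.0211, -0.1128]}
top 52.00126815999712 [[-0.003, -0.997, 0.082, 0.48], [-1.0, 0.002, -0.019, 0.003], [0.019, -0.082, -0.996, 1.356], [0.0, 0.0, 0.0, 1.0]] [-0.00405626  0.          0.          0.          0.        ]
full_0 0.59 [276. 195.] [ 0.549 -0.097  0.011]
full_0 0.55 [221. 201.] [0.529 0.091 0.011]
full_0 0.44 [212. 228.] [0.437 0.118 0.011]
short_0 0.65 [235. 230.] [0.431 0.044 0.011]
short_0 0.63 [192. 204.] [0.518 0.187 0.011]
short_0 0.45 [307. 207.] [ 0.507 -0.204  0.011]
short_0 0.42 [259. 231.] [ 0.427 -0.04   0.011]
bent_0 0.55 [244. 200.] [0.533 0.011 0.011]
tray 0.61 [154. 195.] [0.549 0.32  0.   ]
bin 0.73 [345. 217.] [ 0.474 -0.337  0.   ]
stand 0.73 [212. 168.] [0.645 0.121 0.   ]
ring_top 0.76 [212. 164.] [0.639 0.112 0.13 ]
rest 0.86 [322. 162.] [ 0.664 -0.259  0.   ]
rest 0.39 [156. 138.] [0.748 0.318 0.   ]
mallet_head 0.54 [324. 180.] [ 0.594 -
[... 1460 characters left out ...]
3 -0.247  0.   ]
ring_top 0.84 [249. 169.] [0.623 0.101 0.13 ]
rest 0.7 [222. 219.] [0.534 0.113 0.   ]
rest 0.65 [349. 261.] [ 0.659 -0.244  0.   ]
rest 0.5 [336. 233.] [ 0.725 -0.138  0.   ]
mallet_head 0.79 [329. 235.] [ 0.586 -0.239  0.1  ]
mallet_head 0.72 [182. 193.] [0.435 0.144 0.1  ]
mallet_foot 0.7 [352. 257.] [ 0.665 -0.246  0.01 ]
mallet_neck 0.92 [335. 235.] [ 0.622 -0.225  0.08 ]
mallet_neck 0.63 [347. 259.] [ 0.572 -0.308  0.08 ]
white_bottle 0.89 [355. 238.] [ 0.745 -0.188  0.   ]
white_bottle 0.59 [348. 256.] [ 0.671 -0.229  0.   ]
white_bottle 0.26 [244. 176.] [0.747 0.301 0.   ]
amber_mid 0.58 [391. 263.] [ 0.731 -0.313 -0.   ]
jar_blue 0.65 [240. 175.] [0.741 0.313 0.   ]
```

```bash
python3 - <<'E'
from h import *
a=cv2.imread('pics/top.png')[115:275,120:385];cv2.imwrite('pics/topc.png',cv2.resize(a,None,fx=3,fy=3,interpolation=3))
a=cv2.imread('pics/scene.png')[130:370,140:420];cv2.imwrite('pics/scenec.png',cv2.resize(a,None,fx=2.4,fy=2.4,interpolation=3))
E
```

```text
(no output)
```

View pics/topc.png

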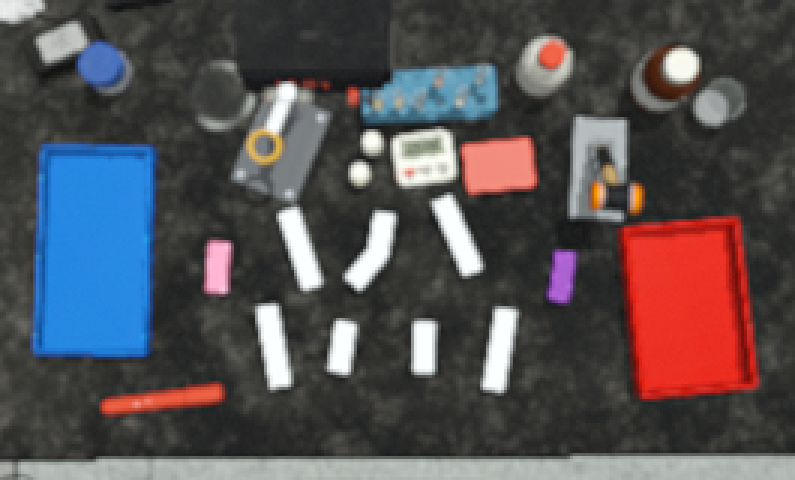

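View pics/scenec.png

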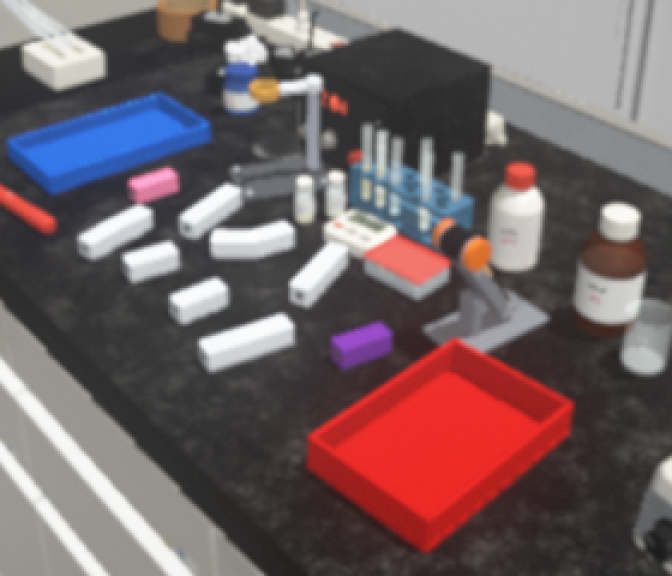

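```bash
cat > look.py <<'E'
from h import *
def whites(im,c,z=.022,amin=60):
    h=cv2.cvtColor(im,cv2.COLOR_RGB2HSV);m=((h[...,1]<40)&(h[...,2]>190)).astype(np.uint8)
    out=[]
    for k in cv2.findContours(m,cv2.RETR_EXTERNAL,cv2.CHAIN_APPROX_NONE)[0]:
        if cv2.contourArea(k)<amin: continue
        w=px2w(c,k.reshape(-1,2),z)[:,:2]
        (x,y),(a,b),t=cv2.minAreaRect((w*1e4).astype(np.float32))
        if a<b:a,b,t=b,a,t+90
        t=(t+90)%180-90
        if .04<a/1e4<.11 and b/1e4<.045: out.append([round(x/1e4,4),round(y/1e4,4),round(a/1e4,3),round(b/1e4,3),round(t,1)])
    return out
def color(im,c,name,z):
    h=cv2.cvtColor(im,cv2.COLOR_RGB2HSV)
    m=(((h[...,0]>100)&(h[...,0]<118)) if name=='tray' else ((h[...,0]<4)|(h[...,0]>176)))&(h[...,1]>170)&(h[...,2]>90)
    k=max(cv2.findContours(m.astype(np.uint8),cv2.RETR_EXTERNAL,cv2.CHAIN_APPROX_NONE)[0],key=cv2.contourArea)
    w=px2w(c,k.reshape(-1,2),z)[:,:2]
    return cv2.minAreaRect((w*1e3).astype(np.float32))
if __name__=='__main__':
    im=grab_frame('top');c=calibration('top')
    for o in whites(im,c):print(o)
    print('tray',color(im,c,'tray',.025));print('bin',color(im,c,'bin',.035))
    for l in('mallet_head','mallet_foot','ring_top','mallet_neck'):
        im=grab_frame('top');a=landmark_of(l,'top')[0]['xy'];grab_frame('scene');c2=calibration('scene');b=landmark_of(l,'scene')[0]['xy']
        # triangulate
        def ray(c,uv):
            p=px2w(c,uv,0)[0];o=np.array(c['pose'])[:3,3];d=p-o;return o,d/np.linalg.norm(d)
        o1,d1=ray(c,a);o2,d2=ray(c2,b);s=np.linalg.lstsq(np.c_[d1,-d2],o2-o1,rcond=None)[0]
        print(l,np.round((o1+d1*s[0]),3),np.round(o2+d2*s[1],3))
E
python3 look.py
```

```text
[0.4306, -0.0457, 0.054, 0.02, -0.2]
[0.4297, 0.0463, 0.057, 0.024, -8.2]
[0.4264, -0.1308, 0.092, 0.024, -10.1]
[0.4315, 0.1231, 0.091, 0.024, 10.6]
[0.5383, 0.0107, 0.091, 0.032, -26.6]
[0.5402, 0.0937, 0.091, 0.024, 17.7]
[0.5556, -0.084, 0.091, 0.024, 22.9]
[0.7022, 0.1175, 0.057, 0.021, -26.1]
[0.7153, -0.7616, 0.043, 0.039, -90.0]
[0.9431, 0.07, 0.104, 0.032, -89.8]
tray ((539.956298828125, 323.82232666015625), (130.4657745361328, 236.6712646484375), 89.30389404296875)
bin ((473.2719421386719, -341.57080078125), (196.72433471679688, 139.37713623046875), 5.102563381195068)
mallet_head [ 0.587 -0.256  0.114] [ 0.582 -0.251  0.112]
mallet_foot [ 0.647 -0.245  0.014] [ 0.655 -0.253  0.016]
ring_top [0.639 0.11  0.125] [0.637 0.111 0.125]
mallet_neck [ 0.594 -0.249  0.109] [ 0.59  -0.245  0.108]
```

```bash
cat > go.py <<'E'
import sys
from h import *
# python3 go.py x y z yawdeg : shift in tool axes after/before turning, turn about tool
s=telemetry.observe();p=np.array(s['position']);R=Ro.from_euler('xyz',s['tool_rot'])
x,y,z,yw=map(float,sys.argv[1:5]);T=Ro.from_euler('xyz',[np.pi,0,np.radians(yw)])
print('pos',p.round(4),'yaw',np.degrees(s['tool_rot'][2]).round(2),'dtool(now)',R.inv().apply(np.array([x,y,z])-p).round(4),'turn',(R.inv()*T).as_rotvec().round(4),'q',np.round(s['qpos'],2).tolist())
E
python3 -m inch '[[0,0,0,0,0,-0.149,0.3],[0,0,0,0,0,-0.149,0.3],[-0.015,-0.034,0,0,0,0,0.3],[-0.015,-0.034,0,0,0,0,0.3],[-0.015,-0.034,0,0,0,0,0.3]]' && python3 -m inch '[[-0.015,-0.034,0,0,0,0,0.3],[-0.015,-0.034,0,0,0,0,0.3],[-0.015,-0.034,0,0,0,0,0.3],[-0.015,-0.034,0,0,0,0,0.3],[-0.015,-0.034,0,0,0,0,0.3]]'; python3 go.py 0.4297 0.0463 0.15 171.8
```

```text
clock: 2.85
position: [0.2303, 0.4935, 0.2311]
tool_rot: [-3.141, 0.0, 3.139]
force: [2.3, -0.1, -0.1]
grip_width: 0.0595
finger_force: 0.0
clock: 3.35
position: [0.3049, 0.3232, 0.2315]
tool_rot: [3.141, 0.0, 3.139]
force: [0.9, -0.3, -0.0]
grip_width: 0.0598
finger_force: 0.0
pos [0.3049 0.3232 0.2315] yaw 179.84 dtool(now) [-0.1256 -0.2766  0.0814] turn [0.0004 0.0003 0.1403] q [-0.9, 0.23, -0.06, 2.05, 0.02, 0.86, 0.6]
```

```bash
python3 -m inch '[[-0.0157,-0.0346,0.01,0,0,0,0.3],[-0.0157,-0.0346,0.01,0,0,0,0.3],[-0.0157,-0.0346,0.01,0,0,0,0.3],[-0.0157,-0.0346,0.01,0,0,0,0.3],[-0.0157,-0.0346,0.01,0,0,0,0.3]]' && python3 -m inch '[[-0.0157,-0.0346,0.01,0,0,0,0.3],[-0.0157,-0.0346,0.01,0,0,0,0.3],[-0.0157,-0.0346,0.01,0,0,0,0.3],[0,0,0,0,0,0.14,0.3],[0,0,0,0,0,0,0.3]]'; python3 go.py 0.4297 0.0463 0.005 171.8
python3 - <<'E'
from h import *
c=calibration('wrist');im=grab_frame('wrist');save('w1',im)
import look
print(c['fovy'],np.round(c['pose'],3).tolist());print(look.whites(im,c,.022,400))
E
```

```text
clock: 3.85
position: [0.383, 0.15, 0.1812]
tool_rot: [3.141, 0.001, 3.139]
force: [0.8, 1.1, 0.8]
grip_width: 0.0601
finger_force: 0.0
clock: 4.35
position: [0.4294, 0.0465, 0.1511]
tool_rot: [-3.141, -0.0, 2.993]
force: [-0.2, 0.3, 0.3]
grip_width: 0.0596
finger_force: 0.0
pos [0.4294 0.0465 0.1511] yaw 171.51 dtool(now) [-4.000e-04 -1.000e-04  1.461e-01] turn [-0.0003 -0.0003 -0.0051] q [-0.34, 0.35, 0.12, 2.17, -0.07, 0.63, 1.25]
67.86989251877361 [[0.148, 0.955, 0.258, 0.365], [0.989, -0.143, -0.038, 0.056], [0.0, 0.261, -0.965, 0.294], [0.0, 0.0, 0.0, 1.0]]
[[0.5369, 0.0137, 0.087, 0.032, -24.9], [0.5389, 0.0947, 0.085, 0.022, 18.3], [0.4302, -0.0434, 0.055, 0.022, -2.9], [0.4277, -0.1284, 0.089, 0.022, -10.0], [0.4308, 0.0488, 0.054, 0.021, -8.9], [0.4327, 0.1249, 0.089, 0.022, 10.3], [0.299, 0.2577, 0.073, 0.02, 85.2], [0.2953, 0.1686, 0.043, 0.03, 83.3], [0.2895, 0.1176, 0.056, 0.039, 89.8]]
```

View pics/w1.png

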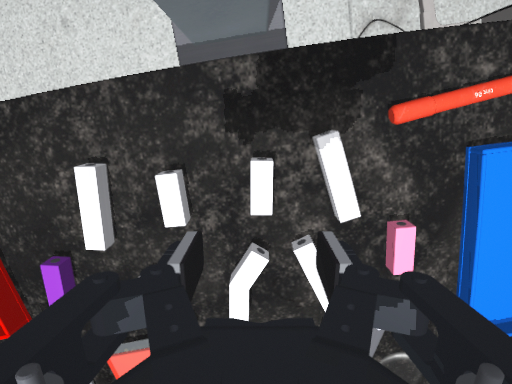

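```bash
python3 -m inch '[[0,0.001,0.04,0,0,0,0.3],[0,0.001,0.04,0,0,0,0.3],[0,0,0.04,0,0,0,0.3],[0,0,0.026,0,0,0,0.3],[0,0,0,0,0,0,0.3]]' 40 && python3 -m inch '[[0,0,0,0,0,0,0.9],[0,0,0,0,0,0,0.9],[0,0,0,0,0,0,0.9],[0,0,0,0,0,0,0.9],[0,0,0,0,0,0,0.9]]' && python3 -m inch '[[0,0,-0.03,0,0,0,0.9],[0,0,-0.04,0,0,0,0.9],[0,0,-0.04,0,0,0,0.9],[0,0,0,0,0,-0.148,0.9],[0,0,0,0,0,0,0.9]]'; python3 go.py .53 -.362 0.025 185
```

```text
clock: 4.9
position: [0.4278, 0.0504, 0.0031]
tool_rot: [-3.141, -0.004, 3.004]
force: [1.1, 0.4, 1.1]
grip_width: 0.0594
finger_force: 0.0
clock: 5.4
position: [0.4304, 0.0499, 0.0069]
tool_rot: [3.14, 0.002, 3.0]
force: [-2.3, 1.0, 14.6]
grip_width: 0.0211
finger_force: 38.7
clock: 5.9
position: [0.4303, 0.0498, 0.1172]
tool_rot: [3.14, 0.004, -3.133]
force: [-0.0, -0.0, -1.0]
grip_width: 0.0212
finger_force: 40.7
pos [0.4303 0.0498 0.1172] yaw -179.49 dtool(now) [-0.0956 -0.4128  0.0921] turn [ 0.0011  0.004  -0.0784] q [-0.31, 0.41, 0.07, 2.19, -0.06, 0.53, 1.39]
```

```bash
python3 -m inch '[[-0.0087,-0.0375,0,0,0,0,0.9],[-0.0087,-0.0375,0,0,0,0,0.9],[-0.0087,-0.0375,0,0,0,0,0.9],[-0.0087,-0.0375,0,0,0,0,0.9],[-0.0087,-0.0375,0,0,0,0,0.9]]' && python3 -m inch '[[-0.0087,-0.0375,0,0,0,0,0.9],[-0.0087,-0.0375,0,0,0,0,0.9],[-0.0087,-0.0375,0,0,0,0,0.9],[-0.0087,-0.0375,0,0,0,0,0.9],[-0.0087,-0.0375,0,0,0,0,0.9]]' && python3 -m inch '[[-0.0086,-0.0375,0,0,0,0,0.9],[0,0,0.03,0,0,-0.08,0.9],[0,0,0.03,0,0,0,0.9],[0,0,0.03,0,0,0,0.9],[0,0,0,0,0,0,0.9]]'; python3 go.py .53 -.362 0.025 185
```

```text
clock: 6.4
position: [0.4738, -0.1394, 0.1151]
tool_rot: [3.141, -0.001, -3.14]
force: [0.4, -0.3, -0.4]
grip_width: 0.0208
finger_force: 40.7
clock: 6.9
position: [0.5182, -0.3265, 0.1149]
tool_rot: [3.141, -0.001, -3.14]
force: [0.3, 0.6, 0.0]
grip_width: 0.021
finger_force: 40.7
clock: 7.4
position: [0.5249, -0.3611, 0.0214]
tool_rot: [3.138, -0.005, -3.059]
force: [-0.9, 1.6, -0.5]
grip_width: 0.0212
finger_force: 40.7
pos [ 0.5249 -0.3611  0.0214] yaw -175.29 dtool(now) [-0.005  -0.0013 -0.0036] turn [ 0.0039 -0.0054 -0.0051] q [0.48, 0.81, 0.04, 1.69, -0.05, 0.65, 2.2]
```

```bash
python3 -m inch '[[0,0,0.007,0,0,0,0.9],[0,0,0,0,0,0,0.55],[0,0,0,0,0,0,0.55],[0,0,0,0,0,0,0.55],[0,0,-0.02,0,0,0,0.55]]' && python3 -m inch '[[0,0,-0.04,0,0,0,0.55],[0,0,-0.04,0,0,0.082,0.5],[0.0105,0.0352,0,0,0,0,0.3],[0.0105,0.0352,0,0,0,0,0.3],[0.0105,0.0352,0,0,0,0,0.3]]' && python3 -m inch '[[0.0105,0.0352,0,0,0,0,0.3],[0.0105,0.0352,0,0,0,0,0.3],[0.0105,0.0352,0,0,0,0,0.3],[0.0105,0.0352,0,0,0,0,0.3],[0.0105,0.0352,0,0,0,0,0.3]]' && python3 -m inch '[[0.0105,0.0352,0,0,0,0,0.3],[0,0,0,0,0,0,0.3]]'; python3 go.py .4305 -.044 0.01 178.5;python3 - <<'E'
from h import *
c=calibration('wrist');im=grab_frame('wrist')
import look
print(look.whites(im,c,.022,400))
E
python3 look.py | grep '^\['
```

```text
clock: 7.9
position: [0.5264, -0.3619, 0.0374]
tool_rot: [3.14, -0.002, -3.057]
force: [-0.5, -0.2, 0.3]
grip_width: 0.0385
finger_force: 0.0
clock: 8.4
position: [0.4952, -0.2561, 0.1193]
tool_rot: [-3.141, 0.002, -3.139]
force: [1.0, -0.0, -0.4]
grip_width: 0.0599
finger_force: 0.0
clock: 8.9
position: [0.4421, -0.08, 0.1191]
tool_rot: [3.142, 0.002, -3.139]
force: [0.9, 0.5, -0.3]
grip_width: 0.0598
finger_force: 0.0
clock: 9.1
position: [0.431, -0.0421, 0.119]
tool_rot: [3.14, 0.001, -3.133]
force: [-1.0, -0.5, 1.2]
grip_width: 0.06
finger_force: 0.0
pos [ 0.431  -0.0421  0.119 ] yaw -179.53 dtool(now) [ 0.0006 -0.002   0.109 ] turn [0.0013 0.0005 0.0343] q [-0.1, 0.41, 0.07, 2.19, -0.06, 0.54, 1.6]
[[0.5358, 0.0096, 0.05, 0.025, -19.4], [0.5377, -0.0898, 0.051, 0.022, 22.6], [0.4304, -0.0436, 0.055, 0.022, -2.7], [0.4325, 0.1247, 0.09, 0.022, 10.4], [0.4274, -0.1286, 0.09, 0.022, -10.1], [0.2931, 0.0362, 0.049, 0.032, -88.1]]
[0.4316, 0.123, 0.091, 0.024, 10.7]
[0.5275, -0.3649, 0.054, 0.024, -0.1]
[0.5383, 0.0107, 0.091, 0.032, -26.6]
[0.5406, 0.094, 0.092, 0.024, 17.7]
[0.5558, -0.0839, 0.091, 0.024, 22.9]
[0.7022, 0.1175, 0.057, 0.021, -26.1]
[0.7153, -0.7616, 0.043, 0.039, -90.0]
[0.9431, 0.07, 0.104, 0.032, -89.8]
```

```bash
python3 -m inch '[[0,-0.001,0.04,0,0,0.047,0.3],[0,0,0.04,0,0,0,0.3],[0,0,0.028,0,0,0,0.3],[0,0,0,0,0,0,0.3],[0,0,0,0,0,0,0.9]]' 40 && python3 -m inch '[[0,0,0,0,0,0,0.9],[0,0,0,0,0,0,0.9],[0,0,0,0,0,0,0.9],[0,0,0,0,0,0,0.9],[0,0,-0.03,0,0,0,0.9]]' && python3 -m inch '[[0,0,-0.04,0,0,-0.047,0.9],[0,0,-0.035,0,0,0,0.9],[0.0012,-0.0364,0,0,0,0,0.9],[0.0012,-0.0364,0,0,0,0,0.9],[0.0012,-0.0364,0,0,0,0,0.9]]' && python3 -m inch '[[0.0012,-0.0364,0,0,0,0,0.9],[0.0012,-0.0364,0,0,0,0,0.9],[0.0012,-0.0364,0,0,0,0,0.9],[0.0012,-0.0364,0,0,0,0,0.9],[0.0012,-0.0364,0,0,0,0,0.9]]' && python3 -m inch '[[0.0012,-0.0364,0,0,0,0,0.9],[0,0,0,0,0,0,0.9]]'; python3 go.py .42 -.371 0.017 180
```

```text
clock: 10.5
position: [0.4316, -0.0472, 0.0107]
tool_rot: [-3.141, -0.001, 3.098]
force: [0.3, 0.5, -0.1]
grip_width: 0.0465
finger_force: 0.0
clock: 11.0
position: [0.431, -0.047, 0.0399]
tool_rot: [-3.142, -0.002, 3.098]
force: [0.9, 0.2, 0.6]
grip_width: 0.0208
finger_force: 40.6
clock: 11.5
position: [0.4289, -0.1575, 0.117]
tool_rot: [-3.141, 0.003, -3.137]
force: [-0.0, 0.6, -0.3]
grip_width: 0.0206
finger_force: 40.6
clock: 12.0
position: [0.423, -0.34, 0.1168]
tool_rot: [-3.141, 0.002, -3.138]
force: [0.5, 1.0, -1.1]
grip_width: 0.0208
finger_force: 40.6
clock: 12.2
position: [0.4208, -0.3797, 0.1167]
tool_rot: [-3.138, 0.001, 3.14]
force: [-0.4, 0.8, -0.1]
grip_width: 0.0208
finger_force: 40.6
pos [ 0.4208 -0.3797  0.1167] yaw 179.89 dtool(now) [0.001  0.009  0.0997] turn [-0.0034  0.0014 -0.0019] q [0.58, 0.58, 0.07, 1.86, -0.06, 0.7, 2.25]
```

```bash
python3 -m inch '[[0,0.009,0.05,0,0,0,0.9],[0,0,0.045,0,0,0,0.9],[0,0,0.005,0,0,0,0.9],[0,0,0,0,0,0,0.55],[0,0,0,0,0,0,0.55]]' && python3 -m inch '[[0,0,0,0,0,0,0.55],[0,0,-0.02,0,0,0,0.55],[0,0,-0.04,0,0,0,0.55],[0,0,-0.05,0,0,0,0.5],[-0.003,0.0376,-0.01,0,0,0,0.3]]' && python3 -m inch '[[-0.003,0.0376,-0.01,0,0,0,0.3],[-0.003,0.0376,0,0,0,0,0.3],[-0.003,0.0376,0,0,0,0,0.3],[-0.003,0.0376,0,0,0,0,0.3],[-0.003,0.0376,0,0,0,0,0.3]]' && python3 -m inch '[[-0.003,0.0376,0,0,0,0,0.3],[-0.003,0.0376,0,0,0,0,0.3],[-0.003,0.0376,0,0,0,0,0.3],[-0.003,0.0376,0,0,0,0.11,0.3],[0,0,0,0,0,0.11,0.3]]'
python3 - <<'E'
from h import *
c=calibration('wrist');im=grab_frame('wrist');save('w2',im)
h=cv2.cvtColor(im,cv2.COLOR_RGB2HSV);m=((h[...,1]<40)&(h[...,2]>190)).astype(np.uint8)
for k in cv2.findContours(m,0,1)[0]:
    if cv2.contourArea(k)<400: continue
    w=px2w(c,k.reshape(-1,2),.022)[:,:2]
    if np.linalg.norm(w.mean(0)-[.538,.011])<.03:
        a=cv2.approxPolyDP((w*1e4).astype(np.float32),30,True).reshape(-1,2)/1e4;print(a.round(4).tolist())
for r in landmark_of('bent_0','wrist')[:2]: print(r['score'],px2w(c,r['xy'],.011))
E
python3 look.py | grep '^\[';python3 go.py .55 .005 0.011 167
```

```text
clock: 12.7
position: [0.4223, -0.3659, 0.0172]
tool_rot: [-3.141, 0.001, -3.138]
force: [-0.4, -0.8, 0.7]
grip_width: 0.0384
finger_force: 0.0
clock: 13.2
position: [0.4258, -0.3329, 0.1417]
tool_rot: [-3.135, 0.007, 3.139]
force: [1.2, 0.9, -0.5]
grip_width: 0.0561
finger_force: 0.0
clock: 13.7
position: [0.4394, -0.1388, 0.1471]
tool_rot: [-3.141, 0.002, -3.139]
force: [1.0, -0.1, -0.0]
grip_width: 0.0597
finger_force: 0.0
clock: 14.2
position: [0.4513, 0.0149, 0.147]
tool_rot: [3.139, 0.001, 2.926]
force: [-0.2, -1.4, -0.3]
grip_width: 0.0601
finger_force: 0.0
[[0.4959999918937683, 0.028999999165534973], [0.5338000059127808, -0.002899999963119626], [0.5788000226020813, -0.009399999864399433], [0.5807999968528748, 0.011300000362098217], [0.5407999753952026, 0.01810000091791153], [0.5103999972343445, 0.043800000101327896]]
0.6 [[0.53758621 0.0065866  0.011     ]]
[0.4193, -0.3672, 0.054, 0.02, -1.4]
[0.4264, -0.1308, 0.092, 0.024, -10.1]
[0.4319, 0.1248, 0.089, 0.024, 6.7]
[0.5275, -0.3649, 0.054, 0.024, -0.1]
[0.5424, 0.0083, 0.082, 0.031, -25.2]
[0.5483, 0.0964, 0.076, 0.024, 17.6]
[0.5558, -0.0839, 0.091, 0.024, 22.9]
[0.7022, 0.1175, 0.057, 0.021, -26.1]
[0.7153, -0.7616, 0.043, 0.039, -90.0]
[0.9431, 0.07, 0.104, 0.032, -89.8]
pos [0.4508 0.0102 0.1461] yaw 167.58 dtool(now) [-0.098   0.0162  0.1351] turn [-0.      0.      0.0102] q [-0.23, 0.38, 0.1, 2.13, -0.06, 0.63, 1.26]
```

View pics/w2.png

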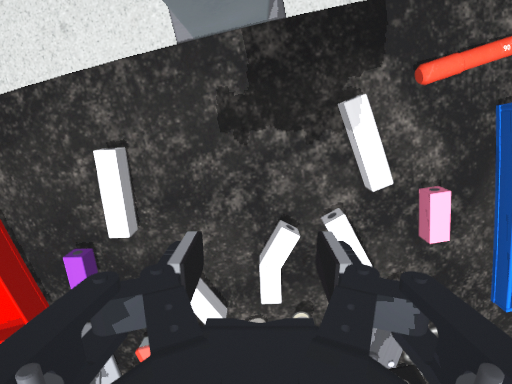

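```bash
python3 -m inch '[[0,0,0,0,0,-0.06,0.3],[-0.036,0.004,0,0,0,0,0.3],[-0.036,0.004,0.01,0,0,0,0.3],[-0.0346,0.003,0.03,0,0,0,0.3],[0,0,0.045,0,0,0,0.3]]' 40 && python3 -m inch '[[0,0,0.045,0,0,0,0.3],[0,0,0.004,0,0,0,0.3],[0,0,0,0,0,0,0.3]]'; python3 go.py .558 .0045 0.011 171 && python3 -m inch '[[0,0,0,0,0,0,0.9],[0,0,0,0,0,0,0.9],[0,0,0,0,0,0,0.9],[0,0,0,0,0,0,0.9],[0,0,0,0,0,0,0.9]]' && python3 -m inch '[[0,0,-0.02,0,0,0,0.9],[0,0,-0.04,0,0,0,0.9],[0,0,-0.05,0,0,0,0.9],[0,0,0,0,0,0,0.9]]'; python3 go.py .4705 -.3136 0.017 171
```

```text
clock: 15.65
position: [0.5629, 0.0044, 0.0614]
tool_rot: [3.14, 0.007, 2.984]
force: [0.5, -0.2, -1.2]
grip_width: 0.0598
finger_force: 0.0
clock: 15.95
position: [0.5573, 0.0043, 0.0121]
tool_rot: [-3.141, -0.002, 2.985]
force: [1.9, -1.0, 1.4]
grip_width: 0.0597
finger_force: 0.0
pos [0.5573 0.0043 0.0121] yaw 171.01 dtool(now) [-0.0006  0.0003  0.0011] turn [-0.0006 -0.0018  0.0001] q [-0.15, 0.74, 0.06, 1.91, -0.08, 0.49, 1.37]
clock: 16.45
position: [0.5589, 0.0046, 0.0141]
tool_rot: [3.141, 0.003, 2.985]
force: [-2.5, 0.8, 17.6]
grip_width: 0.0206
finger_force: 38.6
clock: 16.85
position: [0.5608, 0.0044, 0.1288]
tool_rot: [3.139, 0.009, 2.984]
force: [0.4, 0.9, -2.2]
grip_width: 0.0209
finger_force: 40.6
pos [0.5608 0.0044 0.1288] yaw 170.99 dtool(now) [ 0.0404 -0.3285  0.1106] turn [ 0.0024  0.0092 -0.0002] q [-0.18, 0.55, 0.08, 1.87, -0.07, 0.71, 1.36]
```

```bash
python3 -m inch '[[0,0,0,0,0,-0.08,0.9],[0,0,0,0,0,-0.077,0.9],[0.0076,-0.034,0,0,0,0,0.9],[0.0076,-0.034,0,0,0,0,0.9],[0.0076,-0.034,0,0,0,0,0.9]]' && python3 -m inch '[[0.0076,-0.034,0,0,0,0,0.9],[0.0076,-0.034,0,0,0,0,0.9],[0.0076,-0.034,0,0,0,0,0.9],[0.0076,-0.034,0,0,0,0,0.9],[0.0076,-0.034,0,0,0,0,0.9]]' && python3 -m inch '[[0.0076,-0.034,0,0,0,0,0.9],[0.0076,-0.033,0,0,0,0,0.9],[0,0.004,0.045,0,0,0,0.9],[0,0,0.045,0,0,0,0.9],[0,0,0.012,0,0,0,0.9]]' && python3 -m inch '[[0,0,0.002,0,0,0,0.9],[0,0,0,0,0,0,0.55]]';python3 go.py .485 -.335 .02 180; python3 -m inch '[[0,0,0,0,0,0,0.55],[0,0,0,0,0,0,0.55],[0,0,-0.03,0,0,0,0.55],[0,0,-0.04,0,0,0,0.5],[0,0,-0.045,0,0,0,0.4]]'; python3 go.py .4274 -.1286 .014 170
```

```text
clock: 17.35
position: [0.5348, -0.0986, 0.1229]
tool_rot: [-3.141, 0.001, -3.141]
force: [0.8, -0.9, -2.5]
grip_width: 0.0207
finger_force: 40.6
clock: 17.85
position: [0.4967, -0.269, 0.123]
tool_rot: [-3.141, 0.001, -3.141]
force: [0.3, -0.2, -0.7]
grip_width: 0.0209
finger_force: 40.6
clock: 18.35
position: [0.4802, -0.3295, 0.0176]
tool_rot: [3.139, -0.003, -3.141]
force: [-9.4, 15.9, 54.4]
grip_width: 0.0207
finger_force: 49.2
clock: 18.55
position: [0.4822, -0.3307, 0.0191]
tool_rot: [-3.141, 0.0, -3.141]
force: [-0.5, 0.7, -0.1]
grip_width: 0.034
finger_force: 0.0
pos [ 0.4822 -0.3307  0.0191] yaw -179.98 dtool(now) [-0.0028 -0.0043 -0.0009] turn [-0.0003  0.0004  0.0004] q [0.48, 0.76, 0.02, 1.84, -0.03, 0.54, 2.1]
clock: 19.05
position: [0.4814, -0.3303, 0.1345]
tool_rot: [3.141, -0.001, -3.141]
force: [0.7, -0.2, -0.1]
grip_width: 0.0511
finger_force: 0.0
pos [ 0.4814 -0.3303  0.1345] yaw -179.98 dtool(now) [0.0538 0.2016 0.1207] turn [ 0.0003 -0.0008  0.1749] q [0.47, 0.58, 0.04, 1.8, -0.03, 0.77, 2.1]
```

```bash
python3 -m inch '[[0.009,0.0336,0,0,0,0,0.3],[0.009,0.0336,0,0,0,0,0.3],[0.009,0.0336,0,0,0,0,0.3],[0.009,0.0336,0,0,0,0,0.3],[0.009,0.0336,0,0,0,0,0.3]]' && python3 -m inch '[[0.009,0.0336,0,0,0,0.088,0.3],[0,0,0,0,0,0.088,0.3],[0,0,0,0,0,0,0.3]]'; python3 go.py .4274 -.1286 .014 170; python3 look.py | grep '^\['; python3 - <<'E'
from h import *
c=calibration('wrist');im=grab_frame('wrist')
import look
print(look.whites(im,c,.022,400))
a=grab_frame('top')[180:260,300:385];save('bin1',cv2.resize(a,None,fx=4,fy=4))
E
```

```text
clock: 19.55
position: [0.4365, -0.1614, 0.1338]
tool_rot: [-3.141, 0.001, -3.142]
force: [1.3, 0.7, 0.3]
grip_width: 0.0597
finger_force: 0.0
clock: 19.85
position: [0.4281, -0.1283, 0.1338]
tool_rot: [-3.142, 0.001, 2.966]
force: [0.1, -0.4, 0.3]
grip_width: 0.0593
finger_force: 0.0
pos [ 0.4281 -0.1283  0.1338] yaw 169.93 dtool(now) [ 0.0008 -0.0004  0.1198] turn [-0.      0.0012 -0.0012] q [0.1, 0.4, 0.08, 2.15, -0.05, 0.6, 1.61]
[0.1377, -0.0708, 0.046, 0.032, 89.6]
[0.4193, -0.3672, 0.054, 0.02, -1.4]
[0.4316, 0.123, 0.091, 0.024, 10.7]
[0.4602, -0.328, 0.091, 0.033, -14.6]
[0.5275, -0.3649, 0.054, 0.024, -0.1]
[0.5402, 0.0937, 0.091, 0.024, 17.7]
[0.5558, -0.0839, 0.091, 0.024, 22.9]
[0.7022, 0.1175, 0.057, 0.021, -26.1]
[0.7153, -0.7616, 0.043, 0.039, -90.0]
[0.9431, 0.07, 0.104, 0.032, -89.8]
[[0.6333, -0.028, 0.057, 0.026, 10.2], [0.5421, -0.0886, 0.06, 0.022, 21.9], [0.5414, 0.0952, 0.09, 0.023, 18.3], [0.4584, -0.3288, 0.085, 0.03, -18.4], [0.4209, -0.3689, 0.056, 0.023, 0.2], [0.4276, -0.1289, 0.089, 0.022, -10.7]]
```

View pics/bin1.png

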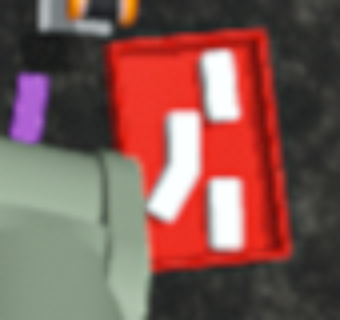

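```bash
python3 -m inch '[[0,0,0.045,0,0,0,0.3],[0,0,0.045,0,0,0,0.3],[0,0,0.022,0,0,0,0.3],[0,0,0.007,0,0,0,0.3],[0,0,0,0,0,0,0.9]]' 40 && python3 -m inch '[[0,0,0,0,0,0,0.9],[0,0,0,0,0,0,0.9],[0,0,0,0,0,0,0.9],[0,0,0,0,0,0,0.9],[0,0,-0.03,0,0,0,0.9]]' && python3 -m inch '[[0,0,-0.04,0,0,0,0.9],[0,0,-0.05,0,0,-0.088,0.9],[0,0,0,0,0,-0.088,0.9],[-0.0129,0.0368,0,0,0,0,0.9],[-0.0129,0.0368,0,0,0,0,0.9]]' && python3 -m inch '[[-0.0129,0.0368,0,0,0,0,0.9],[-0.0129,0.0368,0,0,0,0,0.9],[-0.0129,0.0368,0,0,0,0,0.9],[-0.0129,0.0368,0,0,0,0,0.9],[-0.0129,0.0368,0,0,0,0,0.9]]' && python3 -m inch '[[-0.0129,0.0368,0,0,0,0,0.9],[-0.0129,0.0368,0,0,0,0,0.9],[-0.0129,0.0368,0,0,0,0,0.9],[-0.0129,0.0368,0,0,0,0,0.9],[-0.0129,0.0368,0,0,0,0,0.9]]' && python3 -m inch '[[-0.0129,0.0368,0,0,0,0,0.9],[0,0,0,0,0,0,0.9]]';  python3 go.py .596 .350 .022 179.5; python3 look.py | tail -n +1| grep -v mallet
```

```text
clock: 21.3
position: [0.4275, -0.129, 0.0138]
tool_rot: [-3.142, -0.001, 2.966]
force: [0.8, 0.2, 0.4]
grip_width: 0.0465
finger_force: 0.0
clock: 21.8
position: [0.427, -0.1287, 0.0435]
tool_rot: [3.142, -0.002, 2.966]
force: [0.4, -0.7, -1.0]
grip_width: 0.02
finger_force: 40.1
clock: 22.3
position: [0.4542, -0.0553, 0.1359]
tool_rot: [-3.141, 0.003, 3.139]
force: [1.4, 1.0, -1.2]
grip_width: 0.0206
finger_force: 40.1
clock: 22.8
position: [0.5186, 0.1303, 0.1355]
tool_rot: [3.141, 0.002, -3.141]
force: [-0.2, -0.7, -0.6]
grip_width: 0.0206
finger_force: 40.1
clock: 23.3
position: [0.583, 0.3143, 0.1357]
tool_rot: [3.141, 0.001, -3.141]
force: [0.4, 0.6, -0.8]
grip_width: 0.0206
finger_force: 40.1
clock: 23.5
position: [0.5951, 0.3553, 0.1351]
tool_rot: [3.138, 0.001, -3.137]
force: [-2.6, -1.4, -0.5]
grip_width: 0.0207
finger_force: 40.1
pos [0.5951 0.3553 0.1351] yaw -179.71 dtool(now) [-0.0008 -0.0057  0.1131] turn [0.0034 0.0011 0.0138] q [-0.64, 0.73, 0.02, 1.49, -0.02, 0.92, 0.97]
[0.1127, -0.0274, 0.057, 0.03, 75.8]
[0.4193, -0.3672, 0.054, 0.02, -1.4]
[0.4315, 0.1231, 0.09
[... 163 characters left out ...]
9]
[0.7022, 0.1175, 0.057, 0.021, -26.1]
[0.7153, -0.7616, 0.043, 0.039, -90.0]
[0.9431, 0.07, 0.104, 0.032, -89.8]
tray ((540.1387939453125, 321.8025207519531), (126.38494873046875, 236.1669464111328), 89.37908935546875)
bin ((473.3430480957031, -341.36883544921875), (196.5467071533203, 138.9875030517578), 5.102563381195068)Traceback (most recent call last):
  File "look.py", line 24, in <module>
    im=grab_frame('top');a=landmark_of(l,'top')[0]['xy'];grab_frame('scene');c2=calibration('scene');b=landmark_of(l,'scene')[0]['xy']
                                                                                                       ~~~~~~~~~~~~~~~~~~~~~~^^^
IndexError: list index out of range
```

```bash
sed -i '/^    for l in/,$d' look.py; python3 -m inch '[[0,-0.0055,0.045,0,0,0,0.9],[0,0,0.04,0,0,0,0.9],[0,0,0.02,0,0,0,0.9],[0,0,0.008,0,0,0,0.9],[0,0,0,0,0,0,0.9]]' && python3 -m inch '[[0,0,0,0,0,0,0.6],[0,0,0,0,0,0,0.6],[0,0,0,0,0,0,0.6],[0,0,-0.02,0,0,0,0.6],[0,0,-0.045,0,0,0,0.6]]' && python3 -m inch '[[0,0,-0.05,0,0,0,0.6],[0,0,0,0,0,0,0.3]]';  python3 go.py .5402 .0945 .014 198
```

```text
clock: 24.25
position: [0.5957, 0.3429, 0.0213]
tool_rot: [-3.141, -0.0, 3.141]
force: [-0.8, -0.5, -0.5]
grip_width: 0.0204
finger_force: 42.3
clock: 24.75
position: [0.5936, 0.343, 0.084]
tool_rot: [-3.139, -0.005, -3.141]
force: [0.0, 0.1, 0.7]
grip_width: 0.0339
finger_force: 0.0
clock: 24.95
position: [0.5983, 0.3455, 0.1435]
tool_rot: [3.136, 0.008, 3.141]
force: [0.8, 0.3, -0.5]
grip_width: 0.0475
finger_force: 0.0
pos [0.5983 0.3455 0.1435] yaw 179.98 dtool(now) [ 0.0591 -0.2517  0.1277] turn [ 0.0041  0.0092 -0.3144] q [-0.62, 0.71, 0.02, 1.49, -0.02, 0.92, 0.98]
```

```bash
python3 -m inch '[[0.0084,-0.036,0,0,0,0,0.3],[0.0084,-0.036,0,0,0,0,0.3],[0.0084,-0.036,0,0,0,0,0.3],[0.0084,-0.036,0,0,0,0,0.3],[0.0084,-0.036,0,0,0,0,0.3]]' && python3 -m inch '[[0.0084,-0.036,0,0,0,0,0.3],[0.0084,-0.036,0,0,0,-0.105,0.3],[0,0,0,0,0,-0.105,0.3],[0,0,0,0,0,-0.105,0.3],[0,0,0,0,0,0,0.3]]';  python3 go.py .5405 .0945 .014 198; python3 look.py; python3 - <<'E'
from h import *
im=grab_frame('wrist');save('w3',im)
E
```

```text
clock: 25.45
position: [0.5531, 0.1626, 0.1366]
tool_rot: [3.141, 0.001, -3.141]
force: [-0.1, -1.1, -0.1]
grip_width: 0.0598
finger_force: 0.0
clock: 25.95
position: [0.5369, 0.0916, 0.1366]
tool_rot: [3.141, 0.001, -2.825]
force: [0.0, -0.5, 0.6]
grip_width: 0.0596
finger_force: 0.0
pos [0.5369 0.0916 0.1366] yaw -161.87 dtool(now) [-0.0042  0.0016  0.1226] turn [0.0001 0.0009 0.0023] q [-0.23, 0.52, -0.07, 1.9, 0.05, 0.73, 1.56]
[0.4193, -0.3672, 0.054, 0.02, -1.4]
[0.4602, -0.328, 0.091, 0.033, -14.6]
[0.5275, -0.3649, 0.054, 0.024, -0.1]
[0.5558, -0.0839, 0.091, 0.024, 22.9]
[0.5936, 0.3414, 0.089, 0.024, 1.1]
[0.7022, 0.1175, 0.057, 0.021, -26.1]
[0.7153, -0.7616, 0.043, 0.039, -90.0]
[0.9431, 0.07, 0.104, 0.032, -89.8]
tray ((539.9481201171875, 323.7679748535156), (130.47206115722656, 236.7378692626953), 89.26297760009766)
bin ((473.41156005859375, -341.36273193359375), (196.4091796875, 138.9875030517578), 5.102563381195068)
```

View pics/w3.png

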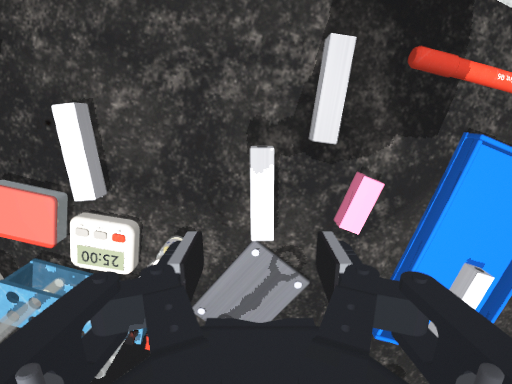

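```bash
python3 -m inch '[[-0.004,0.0015,0.045,0,0,0,0.3],[0,0,0.045,0,0,0,0.3],[0,0,0.024,0,0,0,0.3],[0,0,0.008,0,0,0,0.3],[0,0,0,0,0,0,0.9]]' 40 && python3 -m inch '[[0,0,0,0,0,0,0.9],[0,0,0,0,0,0,0.9],[0,0,0,0,0,0,0.9],[0,0,0,0,0,0,0.9],[0,0,-0.03,0,0,0,0.9]]' && python3 -m inch '[[0,0,-0.045,0,0,0,0.9],[0,0,-0.05,0,0,0,0.9],[0,0,0,0,0,0.105,0.9],[0,0,0,0,0,0.105,0.9],[0,0,0,0,0,0.106,0.9]]' && python3 -m inch '[[-0.0093,0.0338,0,0,0,0,0.9],[-0.0093,0.0338,0,0,0,0,0.9],[-0.0093,0.0338,0,0,0,0,0.9],[-0.0093,0.0338,0,0,0,0,0.9],[-0.0093,0.0338,0,0,0,0,0.9]]' && python3 -m inch '[[-0.0093,0.0338,0,0,0,0,0.9],[0,0,0,0,0,0,0.9],[0,0,0,0,0,0,0.9]]';  python3 go.py .596 .297 .024 179.5
```

```text
clock: 26.55
position: [0.5397, 0.0947, 0.0137]
tool_rot: [-3.141, -0.001, -2.828]
force: [-0.5, -0.0, 0.5]
grip_width: 0.0467
finger_force: 0.0
clock: 27.05
position: [0.5389, 0.0944, 0.0433]
tool_rot: [3.141, -0.003, -2.827]
force: [0.8, 0.2, -0.4]
grip_width: 0.0205
finger_force: 39.8
clock: 27.55
position: [0.5405, 0.0946, 0.141]
tool_rot: [3.141, 0.003, 3.136]
force: [0.7, -0.1, -1.0]
grip_width: 0.0203
finger_force: 39.9
clock: 28.05
position: [0.5871, 0.2651, 0.1407]
tool_rot: [3.141, 0.002, 3.14]
force: [0.7, -0.4, -0.7]
grip_width: 0.0205
finger_force: 39.9
clock: 28.35
position: [0.5959, 0.298, 0.14]
tool_rot: [3.141, 0.001, 3.142]
force: [0.4, -0.5, -0.6]
grip_width: 0.0205
finger_force: 39.9
pos [0.5959 0.298  0.14  ] yaw 180.0 dtool(now) [ 0.     -0.0011  0.116 ] turn [0.0006 0.0009 0.0087] q [-0.56, 0.68, 0.02, 1.56, -0.01, 0.89, 1.03]
```

```bash
python3 -m inch '[[0,-0.001,0.045,0,0,0,0.9],[0,0,0.04,0,0,0,0.9],[0,0,0.023,0,0,0,0.9],[0,0,0.009,0,0,0,0.9],[0,0,0,0,0,0,0.9]]' && python3 -m inch '[[0,0,0,0,0,0,0.64],[0,0,0,0,0,0,0.64],[0,0,0,0,0,0,0.64],[0,0,-0.02,0,0,0,0.64],[0,0,-0.045,0,0,0,0.64]]' && python3 -m inch '[[0,0,-0.05,0,0,0,0.64],[0,0,0,0,0,0,0.3],[0.0272,-0.0287,0,0,0,0,0.3],[0.0272,-0.0287,0,0,0,0,0.3],[0.0272,-0.0287,0,0,0,0,0.3]]' && python3 -m inch '[[0.0272,-0.0287,0,0,0,0,0.3],[0.0272,-0.0287,0,0,0,0,0.3],[0.0272,-0.0287,0,0,0,-0.09,0.3],[0,0,0,0,0,-0.09,0.3],[0,0,0,0,0,0,0.3]]';  python3 go.py .4323 .1245 .014 190.5; python3 look.py; python3 - <<'E'
from h import *
c=calibration('wrist');im=grab_frame('wrist')
import look
print(look.whites(im,c,.022,400))
E
```

```text
clock: 28.85
position: [0.5961, 0.2953, 0.0223]
tool_rot: [-3.141, -0.0, 3.139]
force: [0.4, -0.1, -0.5]
grip_width: 0.0208
finger_force: 41.0
clock: 29.35
position: [0.5943, 0.2955, 0.0853]
tool_rot: [-3.139, -0.004, 3.141]
force: [1.0, 0.1, 0.3]
grip_width: 0.0307
finger_force: 0.0
clock: 29.85
position: [0.5133, 0.2093, 0.1376]
tool_rot: [3.141, 0.001, 3.141]
force: [0.9, 0.5, -0.7]
grip_width: 0.0595
finger_force: 0.0
clock: 30.35
position: [0.4328, 0.1239, 0.1379]
tool_rot: [3.141, 0.002, -2.962]
force: [1.1, 0.8, 0.5]
grip_width: 0.0595
finger_force: 0.0
pos [0.4328 0.1239 0.1379] yaw -169.7 dtool(now) [0.0006 0.0006 0.1239] turn [ 0.0004  0.0015 -0.0034] q [-0.38, 0.39, -0.04, 2.13, 0.03, 0.62, 1.31]
[0.1135, -0.0246, 0.074, 0.034, 78.5]
[0.4193, -0.3672, 0.054, 0.02, -1.4]
[0.4602, -0.328, 0.091, 0.033, -14.6]
[0.5275, -0.3649, 0.054, 0.024, -0.1]
[0.5556, -0.084, 0.091, 0.024, 22.9]
[0.5936, 0.3414, 0.089, 0.024, 1.1]
[0.5969, 0.2942, 0.089, 0.024, 0.9]
[0.7022, 0.1175, 0.057, 0.021, -26.1]
[0.7153, -0.7616, 0.043, 0.039, -90.0]
[0.9431, 0.07, 0.104, 0.032, -89.8]
tray ((539.9327392578125, 323.7951354980469), (130.19961547851562, 236.8791046142578), 89.1758804321289)
bin ((473.2719421386719, -341.57080078125), (196.72433471679688, 139.37713623046875), 5.102563381195068)
[[0.592, 0.2986, 0.052, 0.023, 0.3], [0.5214, 0.1885, 0.053, 0.02, -3.4], [0.5536, -0.0825, 0.086, 0.023, 22.8], [0.4329, 0.1246, 0.09, 0.022, 10.7]]
```

```bash
python3 -m inch '[[0,0.0005,0.045,0,0,0,0.3],[0,0,0.045,0,0,0,0.3],[0,0,0.025,0,0,0,0.3],[0,0,0.008,0,0,0,0.3],[0,0,0,0,0,0,0.9]]' 40 && python3 -m inch '[[0,0,0,0,0,0,0.9],[0,0,0,0,0,0,0.9],[0,0,0,0,0,0,0.9],[0,0,0,0,0,0,0.9],[0,0,-0.03,0,0,0,0.9]]' && python3 -m inch '[[0,0,-0.04,0,0,0,0.9],[0,0,-0.04,0,0,0.09,0.9],[0,0,0,0,0,0.09,0.9],[-0.0073,0.0315,0,0,0,0,0.9],[-0.0073,0.0315,0,0,0,0,0.9]]' && python3 -m inch '[[-0.0073,0.0315,0,0,0,0,0.9],[-0.0073,0.0315,0,0,0,0,0.9],[-0.0073,0.0315,0,0,0,0,0.9],[-0.0073,0.0315,0,0,0,0,0.9],[-0.0073,0.0315,0,0,0,0,0.9]]' && python3 -m inch '[[0,0,0,0,0,0,0.9],[0,0,0,0,0,0,0.9]]';  python3 go.py .484 .344 .024 179.5
```

```text
clock: 30.95
position: [0.4324, 0.125, 0.0135]
tool_rot: [-3.141, -0.001, -2.963]
force: [0.6, 0.4, 1.0]
grip_width: 0.0467
finger_force: 0.0
clock: 31.45
position: [0.4317, 0.1246, 0.0434]
tool_rot: [-3.141, -0.003, -2.962]
force: [0.9, 0.4, 0.3]
grip_width: 0.0209
finger_force: 40.0
clock: 31.95
position: [0.448, 0.1884, 0.1259]
tool_rot: [3.14, 0.003, 3.138]
force: [-0.0, -0.1, -0.5]
grip_width: 0.0202
finger_force: 40.0
clock: 32.45
position: [0.4841, 0.3467, 0.1255]
tool_rot: [3.141, 0.001, 3.141]
force: [1.0, -0.4, -0.6]
grip_width: 0.0206
finger_force: 40.0
clock: 32.65
position: [0.4837, 0.3456, 0.1249]
tool_rot: [3.141, 0.001, 3.141]
force: [0.1, -0.4, -0.9]
grip_width: 0.0206
finger_force: 40.0
pos [0.4837 0.3456 0.1249] yaw 179.99 dtool(now) [-0.0002 -0.0017  0.1009] turn [0.0005 0.0006 0.0085] q [-0.73, 0.6, 0.02, 1.78, -0.01, 0.76, 0.86]
```

```bash
python3 -m inch '[[0,-0.0015,0.045,0,0,0,0.9],[0,0,0.03,0,0,0,0.9],[0,0,0.018,0,0,0,0.9],[0,0,0.008,0,0,0,0.9],[0,0,0,0,0,0,0.9]]' && python3 -m inch '[[0,0,0,0,0,0,0.64],[0,0,0,0,0,0,0.64],[0,0,0,0,0,0,0.64],[0,0,-0.02,0,0,0,0.64],[0,0,-0.045,0,0,0,0.64]]' && python3 -m inch '[[0,0,-0.05,0,0,0,0.64],[0,0,0,0,0,0,0.3],[-0.0059,-0.0356,0,0,0,0,0.3],[-0.0059,-0.0356,0,0,0,0,0.3],[-0.0059,-0.0356,0,0,0,0,0.3]]' && python3 -m inch '[[-0.0059,-0.0356,0,0,0,0,0.3],[-0.0059,-0.0356,0,0,0,0,0.3],[-0.0059,-0.0356,0,0,0,0,0.3],[-0.0059,-0.0356,0,0,0,0,0.3],[-0.0059,-0.0356,0,0,0,0,0.3]]' && python3 -m inch '[[-0.0059,-0.0356,0,0,0,0,0.3],[-0.0059,-0.0356,0,0,0,0,0.3],[-0.0059,-0.0356,0,0,0,0,0.3],[-0.0059,-0.0356,0,0,0,0,0.3],[0,0,0,0,0,0,0.3]]' && python3 -m inch '[[0,0,0,0,0,-0.133,0.3],[0,0,0,0,0,-0.133,0.3],[0,0,0,0,0,-0.133,0.3],[0,0,0,0,0,0,0.3]]';  python3 go.py .555 -.0832 .014 202.9; python3 look.py; python3 - <<'E'
from h import *
c=calibration('wrist');im=grab_frame('wrist')
import look
print(look.whites(im,c,.022,400))
E
```

```text
clock: 33.15
position: [0.4838, 0.3429, 0.0231]
tool_rot: [-3.141, -0.001, 3.14]
force: [0.1, -0.5, -0.9]
grip_width: 0.0202
finger_force: 40.0
clock: 33.65
position: [0.4824, 0.3428, 0.0867]
tool_rot: [-3.139, -0.004, 3.141]
force: [0.2, 1.1, 0.4]
grip_width: 0.0308
finger_force: 0.0
clock: 34.15
position: [0.5016, 0.2358, 0.1387]
tool_rot: [3.141, 0.001, 3.141]
force: [0.9, -0.8, 0.0]
grip_width: 0.0595
finger_force: 0.0
clock: 34.65
position: [0.531, 0.0575, 0.1387]
tool_rot: [3.141, 0.001, 3.141]
force: [-0.3, -0.0, -0.3]
grip_width: 0.0599
finger_force: 0.0
clock: 35.15
position: [0.5545, -0.0889, 0.1387]
tool_rot: [-3.139, 0.001, 3.135]
force: [-0.0, 0.7, -0.7]
grip_width: 0.0597
finger_force: 0.0
clock: 35.55
position: [0.5544, -0.0834, 0.1386]
tool_rot: [-3.141, 0.001, -2.741]
force: [1.3, -0.2, -0.5]
grip_width: 0.0598
finger_force: 0.0
pos [ 0.5544 -0.0834  0.1386] yaw -157.05 dtool(now) [-5.000e-04 -1.000e-04  1.246e-01] turn [-0.0001  0.0008  0.0009] q [0.1, 0.54, -0.08, 1.85, 0.06, 0.75, 1.96]
[-0.0407, 0.1443, 0.047, 0.023, 0.4]
[-0.0224, -0.0896, 0.072, 0.025, 89.7]
[-0.0248, -0.0109, 0.052, 0.032, 89.8]
[0.4193, -0.3672, 0.054, 0.02, -1.4]
[0.4602, -0.328, 0.091, 0.033, -14.6]
[0.4807, 0.3426, 0.091, 0.023, 1.1]
[0.5275, -0.3649, 0.054, 0.024, -0.1]
[0.5936, 0.3414, 0.089, 0.024, 1.1]
[0.5969, 0.2942, 0.089, 0.024, 0.9]
[0.6426, -0.0279, 0.058, 0.031, -0.1]
[0.7022, 0.1175, 0.057, 0.021, -26.1]
[0.7153, -0.7616, 0.043, 0.039, -90.0]
[0.9431, 0.07, 0.104, 0.032, -89.8]
tray ((539.9487915039062, 323.813720703125), (130.38192749023438, 236.73695373535156), 89.26354217529297)
bin ((473.41156005859375, -341.36273193359375), (196.4091796875, 138.9875030517578), 5.102563381195068)
[[0.527, 0.1882, 0.043, 0.02, -3.5], [0.556, -0.0828, 0.09, 0.022, 23.3]]
```

```bash
python3 -m inch '[[0,0,0.045,0,0,0,0.3],[0,0,0.045,0,0,0,0.3],[0,0,0.026,0,0,0,0.3],[0,0,0.008,0,0,0,0.3],[0,0,0,0,0,0,0.9]]' 40 && python3 -m inch '[[0,0,0,0,0,0,0.9],[0,0,0,0,0,0,0.9],[0,0,0,0,0,0,0.9],[0,0,0,0,0,0,0.9],[0,0,-0.03,0,0,0,0.9]]' && python3 -m inch '[[0,0,-0.04,0,0,0,0.9],[0,0,-0.05,0,0,0.133,0.9],[0,0,0,0,0,0.133,0.9],[0,0,0,0,0,0.133,0.9],[0.0065,0.0345,0,0,0,0,0.9]]' && python3 -m inch '[[0.0065,0.0345,0,0,0,0,0.9],[0.0065,0.0345,0,0,0,0,0.9],[0.0065,0.0345,0,0,0,0,0.9],[0.0065,0.0345,0,0,0,0,0.9],[0.0065,0.0345,0,0,0,0,0.9]]' && python3 -m inch '[[0.0065,0.0345,0,0,0,0,0.9],[0.0065,0.0345,0,0,0,0,0.9],[0.0065,0.0345,0,0,0,0,0.9],[0.0065,0.0345,0,0,0,0,0.9],[0.0065,0.0345,0,0,0,0,0.9]]' && python3 -m inch '[[0,0,0,0,0,0,0.9],[0,0,0,0,0,0,0.9]]';  python3 go.py .484 .296 .024 179.5
```

```text
clock: 36.15
position: [0.554, -0.0833, 0.0137]
tool_rot: [3.141, -0.001, -2.745]
force: [-0.1, -0.1, -0.3]
grip_width: 0.0464
finger_force: 0.0
clock: 36.65
position: [0.5531, -0.0834, 0.0433]
tool_rot: [3.14, -0.003, -2.744]
force: [-0.4, -0.1, -1.2]
grip_width: 0.0201
finger_force: 39.9
clock: 37.15
position: [0.5487, -0.0526, 0.136]
tool_rot: [-3.14, 0.003, 3.129]
force: [0.6, 1.2, -1.4]
grip_width: 0.0205
finger_force: 39.9
clock: 37.65
position: [0.5155, 0.125, 0.1356]
tool_rot: [3.141, 0.002, 3.14]
force: [0.9, -0.4, -0.4]
grip_width: 0.0203
finger_force: 39.9
clock: 38.15
position: [0.483, 0.2977, 0.1356]
tool_rot: [3.14, 0.002, 3.14]
force: [0.7, -0.6, -1.3]
grip_width: 0.0204
finger_force: 39.9
clock: 38.35
position: [0.483, 0.2967, 0.1351]
tool_rot: [3.141, 0.001, -3.141]
force: [0.1, -0.0, -0.1]
grip_width: 0.0203
finger_force: 39.9
pos [0.483  0.2967 0.1351] yaw -179.99 dtool(now) [-0.0009 -0.0008  0.1111] turn [0.0009 0.001  0.0089] q [-0.67, 0.55, 0.02, 1.84, -0.02, 0.74, 0.93]
```

```bash
python3 -m inch '[[0,-0.001,0.045,0,0,0,0.9],[0,0,0.04,0,0,0,0.9],[0,0,0.018,0,0,0,0.9],[0,0,0.008,0,0,0,0.9],[0,0,0,0,0,0,0.9]]' && python3 -m inch '[[0,0,0,0,0,0,0.64],[0,0,0,0,0,0,0.64],[0,0,0,0,0,0,0.64],[0,0,-0.02,0,0,0,0.64],[0,0,-0.045,0,0,0,0.64]]' && python3 -m inch '[[0,0,-0.05,0,0,0,0.64],[0,-0.03,-0.03,0,0,0,0.1],[0.003,-0.04,-0.02,0,0,0,0.1],[0.003,-0.04,0,0,0,0,0.1],[0.003,-0.04,0,0,0,0,0.1]]' && python3 -m inch '[[0.003,-0.04,0,0,0,0,0.1],[0.003,-0.04,0,0,0,0,0.1],[0.003,-0.04,0,0,0,0,0.1],[0,-0.04,0,0,0,0,0.1],[0,-0.04,0,0,0,0,0.1]]' && python3 -m inch '[[0,-0.04,0,0,0,0,0.1],[0,-0.04,0,0,0,0,0.1],[0,-0.04,0,0,0,0,0.1],[0,-0.04,0,0,0,0,0.1],[0,0,0,0,0,0,0.1]]'; python3 look.py;python3 - <<'E'
from h import *
print(st())
a=grab_frame('top')[115:275,120:385];save('top2',cv2.resize(a,None,fx=3,fy=3,interpolation=3))
im=grab_frame('wrist');c=calibration('wrist');save('w4',im)
for l,z in(('mallet_head',.107),('mallet_foot',.015),('mallet_neck',.095)):
    for r in landmark_of(l,'wrist')[:1]: print(l,r['score'],r['xy'],px2w(c,r['xy'],z)[0].round(4))
E
```

```text
clock: 38.85
position: [0.4834, 0.2941, 0.0231]
tool_rot: [-3.141, -0.0, 3.139]
force: [-0.5, -0.1, -0.6]
grip_width: 0.0199
finger_force: 39.9
clock: 39.35
position: [0.4817, 0.2942, 0.0869]
tool_rot: [-3.139, -0.003, 3.141]
force: [0.2, 0.2, 1.5]
grip_width: 0.0307
finger_force: 0.0
clock: 39.85
position: [0.474, 0.1438, 0.1894]
tool_rot: [3.141, 0.002, 3.141]
force: [1.4, 0.3, -0.3]
grip_width: 0.077
finger_force: 0.0
clock: 40.35
position: [0.4647, -0.0565, 0.1889]
tool_rot: [3.141, 0.001, 3.141]
force: [1.1, 0.4, 0.6]
grip_width: 0.077
finger_force: 0.0
clock: 40.85
position: [0.4639, -0.2201, 0.1887]
tool_rot: [-3.139, 0.001, 3.135]
force: [-0.9, 1.4, 0.7]
grip_width: 0.077
finger_force: 0.0
[0.4807, 0.3426, 0.091, 0.023, 1.1]
[0.4838, 0.2924, 0.091, 0.024, 0.9]
[0.5936, 0.3414, 0.089, 0.024, 1.1]
[0.5969, 0.2942, 0.089, 0.024, 0.9]
[0.7022, 0.1175, 0.057, 0.021, -26.1]
[0.7153, -0.7616, 0.043, 0.039, -90.0]
[0.9431, 0.07, 0.104, 0.032, -89.8]
tray ((539.9481201171875, 323.7679748535156), (130.47206115722656, 236.7378692626953), 89.26297760009766)
bin ((548.9469604492188, -361.7209777832031), (84.2920913696289, 50.72611618041992), 89.89529418945312)
{'clock': 40.9, 'position': [0.4641, -0.2174, 0.1885], 'tool_rot': [-3.1408, 0.0006, 3.1367], 'force': [0.1319, 1.5254, 0.7243], 'grip_width': 0.0769, 'finger_force': 0.0, 'qpos': [0.2118, 0.4031, 0.1434, 1.9442, -0.0775, 0.7986, 1.9639]}
mallet_neck 0.62 [230.2, 330.1] [ 0.6032 -0.2437  0.095 ]
```

View pics/top2.png

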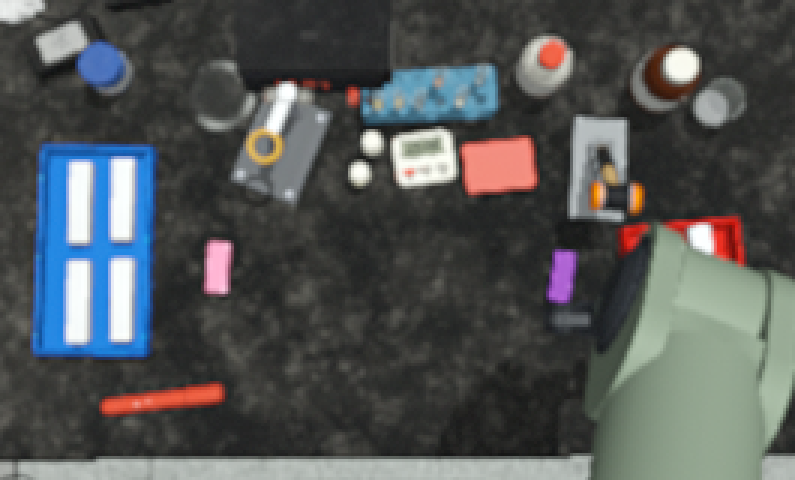

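View pics/w4.png

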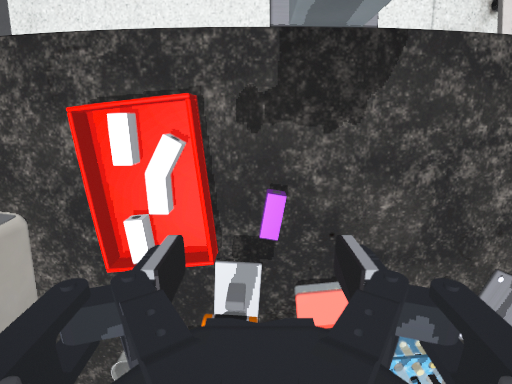

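```bash
cat > gt.py <<'E'
import sys
from h import *
# gt.py x y z yawdeg tiltdeg(about tool y)
s=telemetry.observe();p=np.array(s['position']);R=Ro.from_euler('xyz',s['tool_rot'])
x,y,z,yw,t=map(float,sys.argv[1:6]);T=Ro.from_euler('xyz',[np.pi,0,np.radians(yw)])*Ro.from_rotvec([0,np.radians(t),0])
print('pos',p.round(4),'zt',R.as_matrix()[:,2].round(3),'yt',R.as_matrix()[:,1].round(3),'dtool(now)',R.inv().apply(np.array([x,y,z])-p).round(4),'turn',(R.inv()*T).as_rotvec().round(4),'q',np.round(s['qpos'],2).tolist())
E
python3 -m inch '[[0,0,0,0,-0.122,0,0.1],[0,0,0,0,-0.122,0,0.1],[0,0,0,0,-0.122,0,0.1],[0,0,0,0,-0.122,0,0.1],[0,0,0,0,-0.122,0,0.1]]' && python3 -m inch '[[0,0,0,0,0,0,0.1],[0,0,0,0,0,0,0.1]]'; python3 gt.py .538 -.25 .177 180 -35
```

```text
clock: 41.65
position: [0.4657, -0.2127, 0.1885]
tool_rot: [3.126, 0.459, -3.14]
force: [0.9, 0.2, -0.4]
grip_width: 0.0768
finger_force: 0.0
clock: 41.85
position: [0.4661, -0.2142, 0.1885]
tool_rot: [3.126, 0.457, 3.14]
force: [-0.1, 0.4, -0.1]
grip_width: 0.0768
finger_force: 0.0
pos [ 0.4661 -0.2142  0.1885] zt [ 0.441  0.015 -0.897] yt [-0.006  1.     0.014] dtool(now) [-0.0595 -0.0363  0.0415] turn [ 0.0149 -0.154  -0.0022] q [0.73, 0.29, -0.33, 2.25, -0.47, 0.23, 2.44]
```

```bash
python3 -m inch '[[-0.02,-0.012,0.012,0,0,0,0.1],[-0.02,-0.012,0.015,0,0,0,0.1],[-0.02,-0.012,0.015,0,0,0,0.1],[0,0,0,0,-0.08,0,0.1],[0,0,0,0,-0.075,0,0.1]]' && python3 -m inch '[[0,0,0,0,0,0,0.1],[0,0,0,0,0,0,0.1]]'; python3 gt.py .538 -.25 .177 180 -35;python3 - <<'E'
from h import *
im=grab_frame('wrist');save('w5',im);c=calibration('wrist')
for l,z in(('mallet_head',.107),('mallet_foot',.015),('mallet_neck',.095)):
    for r in landmark_of(l,'wrist')[:1]: print(l,r['score'],r['xy'],px2w(c,r['xy'],z)[0].round(4))
E
```

```text
clock: 42.35
position: [0.5428, -0.2503, 0.1866]
tool_rot: [3.109, 0.568, -3.138]
force: [-1.1, 0.0, -0.9]
grip_width: 0.077
finger_force: 0.0
clock: 42.55
position: [0.5416, -0.2543, 0.1879]
tool_rot: [3.11, 0.568, 3.139]
force: [0.5, -0.2, -0.0]
grip_width: 0.0771
finger_force: 0.0
pos [ 0.5416 -0.2543  0.1879] zt [ 0.538  0.03  -0.843] yt [-0.014  1.     0.026] dtool(now) [0.009  0.004  0.0074] turn [ 0.0298 -0.0429 -0.003 ] q [0.89, 0.43, -0.5, 2.11, -0.48, 0.17, 2.51]
mallet_head 0.92 [268.5, 197.2] [ 0.5955 -0.2427  0.107 ]
mallet_neck 0.88 [267.3, 191.8] [ 0.6015 -0.243   0.095 ]
```

View pics/w5.png

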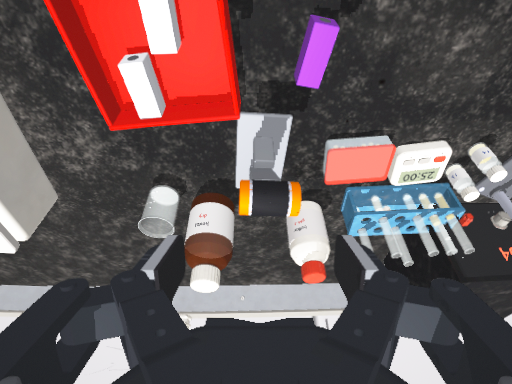

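```bash
python3 - <<'E'
from h import *
def blobs(im,box):
    h=cv2.cvtColor(im,cv2.COLOR_RGB2HSV);m=((h[...,0]>5)&(h[...,0]<22)&(h[...,1]>180)&(h[...,2]>150)).astype(np.uint8)
    n,_,s,ce=cv2.connectedComponentsWithStats(m);r=[(s[i,4],ce[i]) for i in range(1,n) if s[i,4]>6 and box[0]<ce[i][0]<box[2] and box[1]<ce[i][1]<box[3]]
    r.sort(key=lambda a:-a[0]);return sorted([tuple(x[1]) for x in r[:2]]),[x[0] for x in r[:3]]
def ray(c,uv):
    p=px2w(c,uv,0)[0];o=np.array(c['pose'])[:3,3];d=p-o;return o,d/np.linalg.norm(d)
w=grab_frame('wrist');cw=calibration('wrist');bw=blobs(w,(200,170,330,230))
t=cv2.imread('pics/top.png')[:,:,::-1];ct=calibration('top');bt=blobs(np.ascontiguousarray(t),(300,165,345,195))
print(bw,bt)
wl=bw[0];tl=bt[0][::-1]  # wrist right=+y ; top right=-y
for a,b in zip(wl,tl):
    o1,d1=ray(cw,a);o2,d2=ray(ct,b);s=np.linalg.lstsq(np.c_[d1,-d2],o2-o1,rcond=None)[0];print((o1+d1*s[0]).round(4),(o2+d2*s[1]).round(4))
for zz in(.105,.112):print(zz,px2w(cw,wl,zz).round(4).tolist())
E
```

```text
([(np.float64(242.02604166666666), np.float64(191.75)), (np.float64(294.62702702702705), np.float64(191.48648648648648))], [np.int32(192), np.int32(185)]) ([(np.float64(318.0), np.float64(179.8181818181818)), (np.float64(332.3888888888889), np.float64(181.0))], [np.int32(22), np.int32(18)])
[ 0.5872 -0.265   0.1084] [ 0.5883 -0.2711  0.1098]
[ 0.59   -0.2198  0.1061] [ 0.5924 -0.2255  0.1073]
0.105 [[0.5909, -0.2652, 0.105], [0.5911, -0.2196, 0.105]]
0.112 [[0.5834, -0.2649, 0.112], [0.5836, -0.2212, 0.112]]
```

```bash
python3 gt.py .564 -.244 .17 178 -22; python3 -m inch '[[0,0,0,0,0.1,0,0.1],[0,0,0,0,0.09,0,0.1],[0,0,0,0,0,0,0.1]]' ; python3 gt.py .564 -.244 .17 178 -22
```

```text
pos [ 0.542  -0.2532  0.1882] zt [ 0.539  0.031 -0.842] yt [-0.016  1.     0.026] dtool(now) [-0.0087  0.0084  0.0275] turn [0.0468 0.1845 0.0335] q [0.89, 0.43, -0.51, 2.11, -0.48, 0.16, 2.52]
clock: 43.1
position: [0.5444, -0.2516, 0.1869]
tool_rot: [3.11, 0.438, -3.133]
force: [1.1, 1.5, 0.0]
grip_width: 0.0768
finger_force: 0.0
pos [ 0.5444 -0.2516  0.1869] zt [ 0.424  0.035 -0.905] yt [-0.022  0.999  0.028] dtool(now) [-0.0106  0.0066  0.0239] turn [0.0488 0.0535 0.0408] q [0.62, 0.41, -0.22, 2.03, -0.38, 0.35, 2.36]
```

```bash
python3 -m inch '[[-0.0106,0.0066,0.0239,0,0,0,0.1],[0,0,0,0.049,0.053,0.041,0.1],[0,0,0,0,0,0,0.1]]' ; python3 gt.py .594 -.244 .096 178 -22;python3 - <<'E'
from h import *
im=grab_frame('wrist');save('w6',im)
E
```

```text
clock: 43.4
position: [0.5629, -0.2428, 0.168]
tool_rot: [3.132, 0.394, 3.114]
force: [-0.2, -0.1, 0.3]
grip_width: 0.0772
finger_force: 0.0
pos [ 0.5629 -0.2428  0.168 ] zt [ 0.384 -0.001 -0.923] yt [0.024 1.    0.009] dtool(now) [-0.0011 -0.0011  0.0784] turn [0.0127 0.0104 0.007 ] q [0.45, 0.45, -0.08, 2.0, -0.33, 0.34, 2.22]
```

View pics/w6.png

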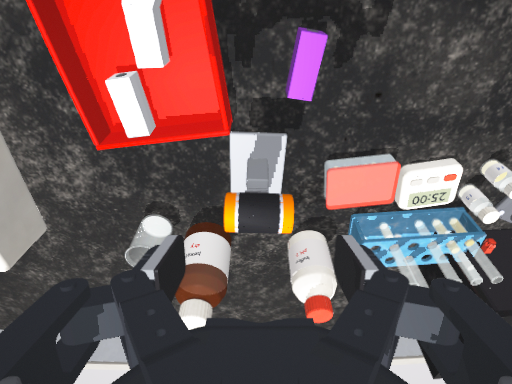

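```bash
python3 -m inch '[[0,-0.001,0.03,0,0,0,0.1],[0,0,0.025,0,0,0,0.1],[0,0,0.015,0,0,0,0.1],[0,0,0.008,0,0,0,0.1],[0,0,0,0,0,0,0.1]]' 60 && python3 -m inch '[[0,0,0,0,0,0,0.3],[0,0,0,0,0,0,0.5],[0,0,0,0,0,0,0.8],[0,0,0,0,0,0,0.8],[0,0,0,0,0,0,0.8]]'; python3 gt.py .594 -.244 .25 178 0
```

```text
clock: 43.95
position: [0.5908, -0.2476, 0.0958]
tool_rot: [3.131, 0.394, 3.109]
force: [0.1, -0.3, -0.6]
grip_width: 0.0768
finger_force: 0.0
clock: 44.45
position: [0.5914, -0.2471, 0.0976]
tool_rot: [3.132, 0.395, 3.11]
force: [-4.9, 0.7, 7.1]
grip_width: 0.049
finger_force: 60.3
pos [ 0.5914 -0.2471  0.0976] zt [ 0.385 -0.003 -0.923] yt [0.028 1.    0.009] dtool(now) [-0.061   0.0045 -0.1397] turn [0.0098 0.395  0.0054] q [0.46, 0.6, -0.12, 1.98, -0.35, 0.21, 2.25]
```

```bash
python3 -m inch '[[-0.0115,0,-0.0277,0,0,0,0.8],[-0.0115,0,-0.0277,0,0,0,0.8],[-0.0115,0,-0.0277,0,0,0,0.8],[-0.0115,0,-0.0277,0,0,0,0.8],[-0.0115,0,-0.0277,0,0,0,0.8]]' && python3 -m inch '[[0,0,0,0,0,0,0.8],[0,0,0,0,0.122,0,0.8],[0,0,0,0,0.122,0,0.8],[0,0,0,0,0.122,0,0.8],[0,0,0,0,0.122,0,0.8]]' && python3 -m inch '[[0,0,0,0,0.122,0,0.8],[0,0,0,0,0,0,0.8],[0,0,0,0,0,0,0.8]]'; python3 gt.py .5 -.1 .25 178 12;python3 - <<'E'
from h import *
im=grab_frame('scene');save('s2',cv2.resize(im[100:300,180:420],None,fx=2.5,fy=2.5))
c=calibration('scene')
for l in('mallet_head','mallet_foot','mallet_neck'):
    for r in landmark_of(l,'scene')[:2]: print(l,r['score'],r['xy'])
E
```

```text
clock: 44.95
position: [0.5909, -0.2482, 0.2483]
tool_rot: [3.132, 0.395, 3.11]
force: [0.6, -0.1, -1.6]
grip_width: 0.0491
finger_force: 64.1
clock: 45.45
position: [0.5912, -0.2482, 0.247]
tool_rot: [3.133, -0.098, 3.115]
force: [-0.2, 0.0, -1.7]
grip_width: 0.0486
finger_force: 64.2
clock: 45.75
position: [0.5913, -0.2482, 0.2452]
tool_rot: [3.132, -0.216, 3.116]
force: [0.0, 0.6, -1.1]
grip_width: 0.0491
finger_force: 64.2
pos [ 0.5913 -0.2482  0.2452] zt [-0.214  0.015 -0.977] yt [0.028 1.    0.009] dtool(now) [0.0939 0.1457 0.017 ] turn [ 0.0077 -0.0062  0.0092] q [0.18, 0.66, 0.18, 1.35, -0.06, 1.35, 1.89]
mallet_head 0.62 [340.4, 172.6]
mallet_foot 0.71 [338.8, 218.2]
mallet_neck 0.83 [339.3, 178.8]
mallet_neck 0.57 [391.5, 262.6]
```

View pics/s2.png

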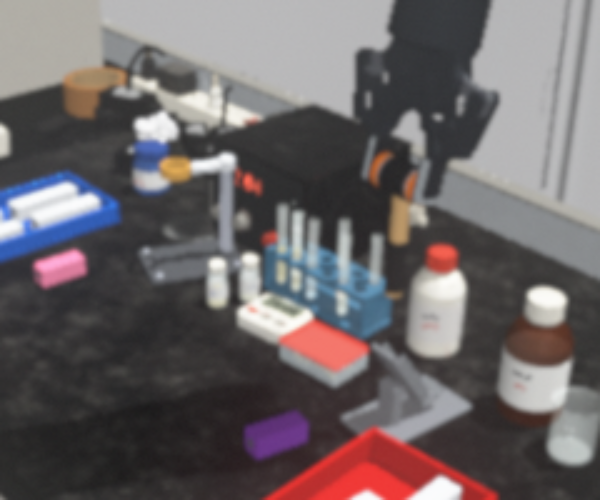

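```bash
python3 gt.py .636 .111 .27 178 12.4
```

```text
pos [ 0.5908 -0.2489  0.2471] zt [-0.212  0.015 -0.977] yt [0.029 1.    0.009] dtool(now) [-0.0298  0.3612 -0.0266] turn [0.0075 0.0024 0.0077] q [0.18, 0.66, 0.18, 1.35, -0.06, 1.35, 1.89]
```

```bash
python3 -m inch '[[0,0,-0.013,0,0,0,0.8],[0,0,-0.0136,0,0,0,0.8],[-0.003,0.0361,0,0,0,0,0.8],[-0.003,0.0361,0,0,0,0,0.8],[-0.003,0.0361,0,0,0,0,0.8]]' && python3 -m inch '[[-0.003,0.0361,0,0,0,0,0.8],[-0.003,0.0361,0,0,0,0,0.8],[-0.003,0.0361,0,0,0,0,0.8],[-0.003,0.0361,0,0,0,0,0.8],[-0.003,0.0361,0,0,0,0,0.8]]' && python3 -m inch '[[-0.003,0.0361,0,0,0,0,0.8],[-0.003,0.0361,0,0,0,0,0.8],[0,0,0,0,0,0,0.8],[0,0,0,0,0,0,0.8]]';python3 gt.py .636 .111 .27 178 12.4;python3 - <<'E'
from h import *
def ray(c,uv):
    p=px2w(c,uv,0)[0];o=np.array(c['pose'])[:3,3];d=p-o;return o,d/np.linalg.norm(d)
im=grab_frame('scene');c=calibration('scene');save('s3',cv2.resize(im[70:270,150:350],None,fx=3,fy=3))
for l in('mallet_head','mallet_foot','mallet_neck','ring_top'):
    for r in landmark_of(l,'scene')[:1]: print('scene',l,round(r['score'],2),r['xy'])
p=np.array(telemetry.observe()['position']);print(p, w2px(c,[[p[0]+.002,p[1],.28],[p[0]+.002,p[1],.17],[.638,.1105,.13]]).round(1).tolist())
im=grab_frame('wrist');c=calibration('wrist');save('w7',im)
for l in('mallet_head','mallet_foot','mallet_neck','ring_top'):
    for r in landmark_of(l,'wrist')[:1]: print('wrist',l,round(r['score'],2),r['xy'])
E
```

```text
clock: 46.45
position: [0.609, -0.1398, 0.2728]
tool_rot: [3.132, -0.214, 3.115]
force: [0.8, 0.1, -1.3]
grip_width: 0.049
finger_force: 64.3
clock: 46.95
position: [0.6288, 0.0406, 0.2713]
tool_rot: [3.132, -0.214, 3.115]
force: [0.4, 0.4, -1.9]
grip_width: 0.0489
finger_force: 64.3
clock: 47.35
position: [0.6365, 0.1119, 0.2701]
tool_rot: [3.132, -0.215, 3.117]
force: [-0.4, -1.9, -1.6]
grip_width: 0.0487
finger_force: 64.2
pos [0.6365 0.1119 0.2701] zt [-0.213  0.015 -0.977] yt [0.027 1.    0.009] dtool(now) [ 0.0005 -0.0009  0.0002] turn [0.0075 0.0016 0.01  ] q [-0.29, 0.65, 0.11, 1.3, -0.12, 1.41, 1.38]
scene mallet_head 0.72 [253.5, 113.0]
scene mallet_foot 0.89 [252.4, 152.6]
scene mallet_neck 0.57 [252.4, 119.6]
scene ring_top 0.64 [247.0, 167.8]
[0.63650509 0.11015902 0.26955757] [[250.7, 114.7], [251.4, 153.4], [251.4, 166.7]]
wrist mallet_head 0.61 [263.4, 263.2]
wrist mallet_foot 0.59 [261.2, 224.8]
wrist mallet_neck 0.88 [259.2, 254.0]
wrist ring_top 0.88 [271.4, 221.7]
```

View pics/s3.png

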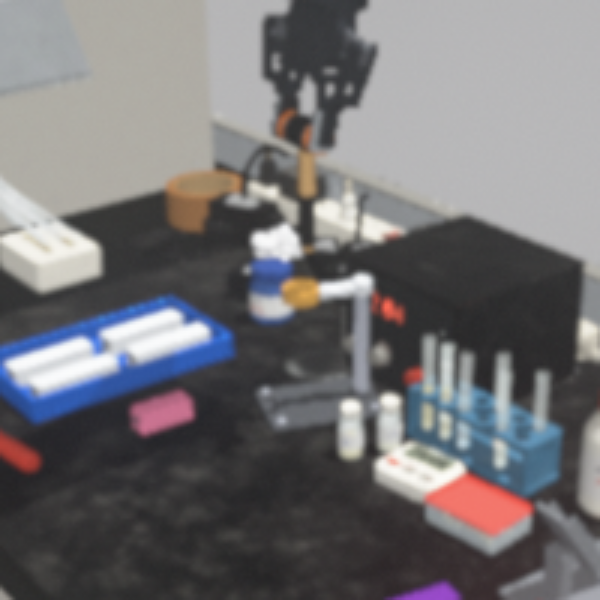

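View pics/w7.png

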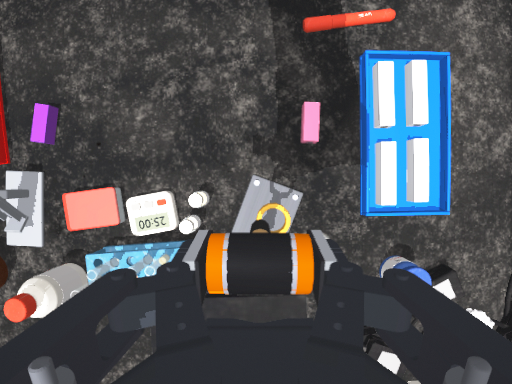

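```bash
cat > rf.py <<'E'
from h import *
im=grab_frame('wrist');c=calibration('wrist')
p=np.array(telemetry.observe()['position'])
h=cv2.cvtColor(im,cv2.COLOR_RGB2HSV);m=((h[...,0]>18)&(h[...,0]<28)&(h[...,1]>150)&(h[...,2]>150)).astype(np.uint8);m[:150]=0;m[260:]=0;m[:,:240]=0;m[:,310:]=0
ys,xs=np.nonzero(m);print('ring px',xs.min(),xs.max(),ys.min(),ys.max(),len(xs))
k=np.c_[xs,ys];k=k[cv2.convexHull(k.astype(np.int32),returnPoints=False)[:,0]]
W=px2w(c,k,.13)[:,:2];print('ring bbox world',W.min(0).round(4),W.max(0).round(4))
if len(k)>5: print('circ',cv2.minEnclosingCircle((W*1e3).astype(np.float32)))
f=landmark_of('mallet_foot','wrist')[0]['xy'];print('foot',f,px2w(c,f,p[2]-.105).round(4), 'tcp',p.round(4))
print('pred foot px',w2px(c,[[p[0]+.002,p[1],p[2]-.105]]))
save('w8',cv2.resize(im[170:270,200:330],None,fx=5,fy=5))
E
python3 rf.py
```

```text
ring px 256 287 204 232 133
ring bbox world [0.6271 0.109 ] [0.6567 0.1411]
circ ((644.040771484375, 125.60926818847656), 17.37250518798828)
foot [262.1, 228.4] [[0.6465 0.1145 0.1641]] tcp [0.6364 0.1111 0.2691]
pred foot px [[258.15491795 219.73497922]]
```

View pics/w8.png

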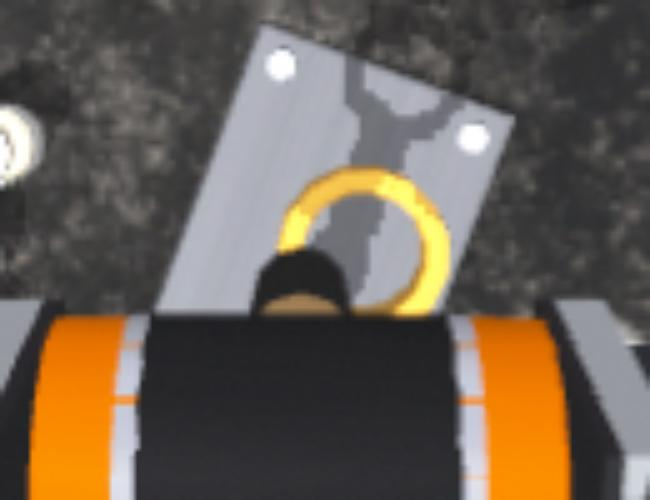

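```bash
python3 - <<'E'
from h import *
def ray(c,uv):
    p=px2w(c,uv,0)[0];o=np.array(c['pose'])[:3,3];d=p-o;return o,d/np.linalg.norm(d)
R=[]
for n,b in(('top',(200,155,218,172)),('scene',(236,155,262,178))):
    im=np.ascontiguousarray(cv2.imread('pics/%s.png'%n)[:,:,::-1]);h=cv2.cvtColor(im,cv2.COLOR_RGB2HSV);m=((h[...,0]>14)&(h[...,0]<30)&(h[...,1]>110)&(h[...,2]>110))
    ys,xs=np.nonzero(m);q=(xs>b[0])&(xs<b[2])&(ys>b[1])&(ys<b[3]);xs=xs[q];ys=ys[q]
    print(n,xs.min(),xs.max(),ys.min(),ys.max(),q.sum())
    uv=[(xs.min()+xs.max())/2,(ys.min()+ys.max())/2];c=calibration(n);R.append(ray(c,uv));print(px2w(c,uv,.13 if n=='top' else .123))
(o1,d1),(o2,d2)=R;s=np.linalg.lstsq(np.c_[d1,-d2],o2-o1,rcond=None)[0];print(o1+d1*s[0],o2+d2*s[1])
E
```

```text
top 202 213 158 169 68
[[0.64215099 0.12491955 0.13      ]]
scene 245 255 162 172 97
[[0.64316825 0.12419458 0.123     ]]
[0.64315227 0.12567269 0.12241878] [0.64388273 0.1251536  0.12246369]
```

```bash
python3 -m inch '[[-0.003,0.012,-0.0005,0,0.065,0,0.8],[0,0,0,0,0,0,0.8],[0,0,0,0,0,0,0.8]]'; python3 rf.py
```

```text
clock: 48.25
position: [0.6399, 0.1231, 0.2685]
tool_rot: [3.132, -0.281, 3.116]
force: [0.5, -0.0, -1.5]
grip_width: 0.049
finger_force: 64.2
ring px 245 277 210 232 109
ring bbox world [0.6274 0.1092] [0.6506 0.1424]
circ ((644.0350341796875, 125.4181900024414), 17.192054748535156)
foot [262.1, 226.1] [[0.6409 0.1264 0.1639]] tcp [0.6398 0.1228 0.2689]
pred foot px [[258.21823251 227.12010218]]
```

View pics/w8.png

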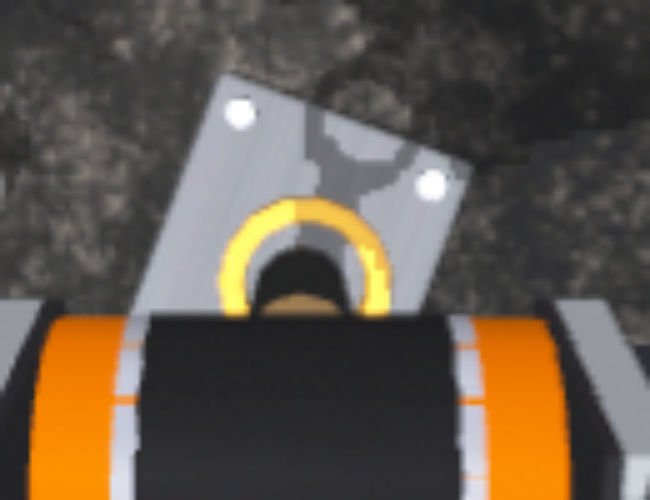

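```bash
python3 -m inch '[[-0.0042,0,0.0144,0,0,0,0.8],[-0.0042,-0.0003,0.0144,0,0,0,0.8],[-0.0042,0,0.0144,0,0,0,0.8],[-0.0042,-0.0003,0.0144,0,0,0,0.8],[0,0,0,0,0,0,0.8]]' && python3 - <<'E'
from h import *
print(st())
im=grab_frame('wrist');c=calibration('wrist');a=im[170:300,190:340]
b=grab_frame('scene')[90:200,200:310]
save('w9',np.hstack([cv2.resize(a,(400,347)),cv2.resize(b,(347,347))]))
E
```

```text
clock: 48.85
position: [0.6388, 0.123, 0.2063]
tool_rot: [3.133, -0.285, 3.116]
force: [-0.2, 0.9, -1.7]
grip_width: 0.0488
finger_force: 64.2
{'clock': 48.85, 'position': [0.6388, 0.123, 0.2063], 'tool_rot': [3.1331, -0.2847, 3.116], 'force': [-0.1997, 0.9003, -1.7063], 'grip_width': 0.0488, 'finger_force': 64.248, 'qpos': [-0.2912, 0.7529, 0.0942, 1.2852, -0.1416, 1.3839, 1.3764]}
```

View pics/w9.png

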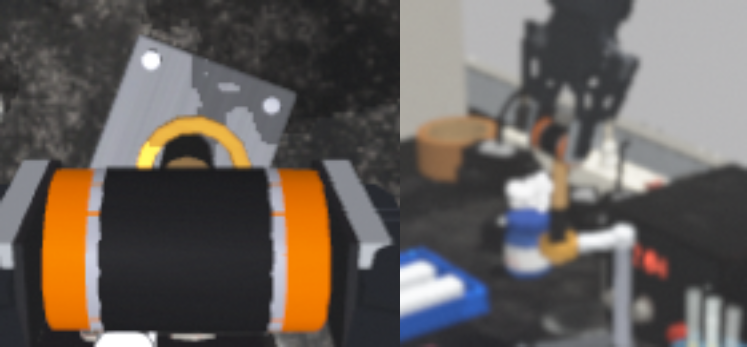

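```bash
python3 -m inch '[[-0.0042,0,0.0144,0,0,0,0.8],[-0.0042,-0.0003,0.0144,0,0,0,0.8],[-0.0042,0,0.0144,0,0,0,0.8],[0,0,0,0,0,0,0.8]]' && python3 -m inch '[[-0.0021,0,0.0072,0,0,0,0.8],[-0.0021,0,0.0072,0,0,0,0.8],[0,0,0,0,0,0,0.8]]'&& python3 -m inch '[[-0.0008,0,0.0029,0,0,0,0.8],[0,0,0,0,0,0,0.8]]'
```

```text
clock: 49.35
position: [0.6389, 0.1231, 0.1613]
tool_rot: [3.133, -0.285, 3.116]
force: [0.3, -0.2, -2.3]
grip_width: 0.0489
finger_force: 64.2
clock: 49.65
position: [0.6397, 0.1233, 0.1481]
tool_rot: [3.132, -0.282, 3.116]
force: [0.1, -0.3, -1.0]
grip_width: 0.0488
finger_force: 64.2
clock: 49.85
position: [0.6401, 0.1234, 0.146]
tool_rot: [3.132, -0.281, 3.116]
force: [-0.3, 0.1, -1.8]
grip_width: 0.0488
finger_force: 64.3
```

Free so far; about 10 mm to go, in small steps watching the force.

```bash
python3 -m inch '[[-0.001,0,0.0035,0,0,0,0.8],[0,0,0,0,0,0,0.8]]' && python3 -m inch '[[-0.0008,0,0.0029,0,0,0,0.8],[0,0,0,0,0,0,0.8]]' && python3 -m inch '[[-0.0006,0,0.0019,0,0,0,0.8],[0,0,0,0,0,0,0.8]]'
```

```text
clock: 50.05
position: [0.6399, 0.1234, 0.1421]
tool_rot: [3.132, -0.281, 3.116]
force: [0.5, -0.5, -2.2]
grip_width: 0.0488
finger_force: 64.2
clock: 50.25
position: [0.6399, 0.1235, 0.1391]
tool_rot: [3.132, -0.281, 3.116]
force: [-1.0, 0.8, -2.3]
grip_width: 0.0487
finger_force: 64.2
clock: 50.45
position: [0.64, 0.1235, 0.1372]
tool_rot: [3.132, -0.281, 3.116]
force: [-0.5, 0.4, -1.6]
grip_width: 0.0488
finger_force: 64.2
```

```bash
python3 -m inch '[[-0.0006,0,0.0019,0,0,0,0.8],[0,0,0,0,0,0,0.8]]' && python3 -m inch '[[-0.0006,0,0.0019,0,0,0,0.8],[0,0,0,0,0,0,0.8]]' && python3 -m inch '[[-0.0003,0,0.001,0,0,0,0.8],[0,0,0,0,0,0,0.8]]'
```

```text
clock: 50.65
position: [0.64, 0.1235, 0.1352]
tool_rot: [3.132, -0.281, 3.116]
force: [-0.5, 0.4, -1.5]
grip_width: 0.0491
finger_force: 64.2
clock: 50.85
position: [0.6403, 0.1235, 0.1334]
tool_rot: [3.132, -0.281, 3.116]
force: [0.7, -0.5, -0.7]
grip_width: 0.049
finger_force: 64.5
clock: 51.05
position: [0.6403, 0.1235, 0.1331]
tool_rot: [3.132, -0.281, 3.116]
force: [-2.0, -0.9, 6.9]
grip_width: 0.0489
finger_force: 65.5
```

```bash
python3 -m inch '[[0,0,0,0,0,0,0.3],[0,0,0,0,0,0,0.1],[0,0,0,0,0,0,0.1],[0,0,0,0,0,0,0.1],[0,0,-0.015,0,0,0,0.1]]' && python3 -m inch '[[0,0,-0.03,0,0,0,0.1],[0,0,-0.04,0,0,0,0.1],[0,0,-0.04,0,0,0,0.1],[0.04,0,0,0,-0.1,0,0.1],[0.04,0,0,0,-0.1,0,0.1]]' && python3 -m inch '[[0.03,0,0,0,-0.08,0,0.1],[0.04,0,0,0,0,0,0.1],[0,0,0,0,0,0,0.1],[0,0,0,0,0,0,0.1]]'; python3 look.py;python3 - <<'E'
from h import *
def ray(c,uv):
    p=px2w(c,uv,0)[0];o=np.array(c['pose'])[:3,3];d=p-o;return o,d/np.linalg.norm(d)
cs={n:calibration(n) for n in('top','scene','wrist')}
for n in cs:
    grab_frame(n)
    for l in('mallet_head','mallet_neck','mallet_foot'):
        for r in landmark_of(l,n)[:1]: print(n,l,round(r['score'],2),r['xy'],px2w(cs[n],r['xy'],{'mallet_head':.145,'mallet_neck':.13,'mallet_foot':.035}[l])[0].round(3))
    print('expected',w2px(cs[n],[[.6425,.125,.145],[.6425,.125,.13],[.6425,.125,.035]]).round(0).tolist())
print(st())
E
```

```text
clock: 51.55
position: [0.6432, 0.1232, 0.1454]
tool_rot: [3.133, -0.284, 3.116]
force: [-0.1, -0.8, 0.7]
grip_width: 0.0768
finger_force: 0.0
clock: 52.05
position: [0.6164, 0.1237, 0.2683]
tool_rot: [3.133, -0.119, 3.113]
force: [1.3, 1.4, 0.6]
grip_width: 0.0764
finger_force: 0.0
clock: 52.45
position: [0.5454, 0.1259, 0.2745]
tool_rot: [3.133, -0.043, 3.113]
force: [-0.1, 0.2, 0.3]
grip_width: 0.0769
finger_force: 0.0
[0.1131, -0.0218, 0.075, 0.032, 79.8]
[0.4193, -0.3672, 0.054, 0.02, -1.4]
[0.4602, -0.328, 0.091, 0.033, -14.6]
[0.4807, 0.3426, 0.091, 0.023, 1.1]
[0.5377, -0.3617, 0.055, 0.024, -0.1]
[0.5936, 0.343, 0.089, 0.02, 1.1]
[0.7153, -0.7616, 0.043, 0.039, -90.0]
[0.9431, 0.07, 0.104, 0.032, -89.8]
tray ((539.83984375, 337.62109375), (237.4565887451172, 106.790771484375), 0.8884842395782471)
bin ((473.475830078125, -341.5582275390625), (196.65618896484375, 139.4868927001953), 5.308482646942139)
expected [[207.0, 163.0], [207.0, 163.0], [210.0, 167.0]]
scene mallet_neck 0.75 [249.4, 164.4] [0.643 0.127 0.13 ]
scene mallet_foot 0.54 [250.7, 195.6] [0.64  0.119 0.035]
expected [[249.0, 160.0], [250.0, 165.0], [250.0, 195.0]]
wrist mallet_head 0.93 [261.5, 286.7] [0.649 0.126 0.145]
wrist mallet_neck 0.59 [258.8, 277.3] [0.647 0.124 0.13 ]
wrist mallet_foot 0.65 [257.5, 245.0] [0.647 0.122 0.035]
expected [[260.0, 281.0], [260.0, 274.0], [259.0, 242.0]]
{'clock': 53.1, 'position': [0.5455, 0.1257, 0.2736], 'tool_rot': [3.1339, -0.0441, 3.1129], 'force': [0.0224, -0.0033, 0.6225], 'grip_width': 0.077, 'finger_force': 0.0, 'qpos': [-0.4002, 0.3978, 0.1108, 1.6958, -0.0724, 1.0906, 1.2795]}
```

```bash
python3 -m inch '[[0.02,-0.04,-0.01,0,0,0,0.1],[0.02,-0.04,0,0,0,0,0.1],[0.01,-0.04,0,0,0,0,0.1],[0,-0.04,0,0,0,0,0.1],[0,-0.04,0,0,0,0,0.1]]' && python3 -m inch '[[0,0,0,0,0,0,0.1],[0,0,0,0,0,0,0.1]]'; python3 look.py;python3 - <<'E'
from h import *
c=calibration('top');grab_frame('top')
for l,z in(('mallet_head',.145),('white_bottle',0),('amber_mid',0),('jar_blue',0)):
    for r in landmark_of(l,'top')[:1]: print(l,round(r['score'],2),r['xy'],px2w(c,r['xy'],z)[0].round(3))
E
```

```text
clock: 53.6
position: [0.4898, -0.0743, 0.2848]
tool_rot: [3.134, -0.043, 3.113]
force: [1.1, -0.0, -0.2]
grip_width: 0.0768
finger_force: 0.0
clock: 53.8
position: [0.4901, -0.0735, 0.2844]
tool_rot: [3.134, -0.044, 3.111]
force: [0.8, 0.1, 0.1]
grip_width: 0.0767
finger_force: 0.0
[0.4193, -0.3672, 0.054, 0.02, -1.4]
[0.4602, -0.328, 0.091, 0.033, -14.6]
[0.4807, 0.3426, 0.091, 0.023, 1.1]
[0.4838, 0.2924, 0.091, 0.024, 0.9]
[0.5365, -0.1533, 0.107, 0.022, 84.7]
[0.5376, -0.3624, 0.056, 0.024, 5.0]
[0.5936, 0.3414, 0.089, 0.024, 1.1]
[0.5969, 0.2942, 0.089, 0.024, 0.9]
[0.7038, 0.1146, 0.051, 0.022, -17.9]
[0.7153, -0.7616, 0.043, 0.039, -90.0]
[0.9431, 0.07, 0.104, 0.032, -89.8]
tray ((539.93701171875, 323.82257080078125), (130.4657745361328, 236.6327667236328), 89.30389404296875)
bin ((473.56988525390625, -341.544189453125), (196.69229125976562, 139.37713623046875), 5.102564334869385)
mallet_head 0.57 [208.7, 158.9] [0.655 0.12  0.145]
white_bottle 0.7 [296.3, 141.7] [ 0.736 -0.171  0.   ]
amber_mid 0.9 [337.8, 144.2] [ 0.727 -0.317  0.   ]
jar_blue 0.49 [157.6, 142.2] [0.734 0.311 0.   ]
```

```bash
python3 -c "
from workcell import bot;print(bot.job_done())"
```

```text
the job is handed in; nothing more can be done
None
```

I handed in the job: both short pillars and the bent one are in the red bin, all four good pillars lie flat in the blue tray, the mallet hangs in the ring, and the bottles and jar stayed in place (about 54 s on the clock; no verdict was returned).

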